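# Photograph the toppled specimen bottle and file it in the tray

### The job

The yellow-capped bottle on the camera stage has been photographed: stand it on the yellow pad in the tray. Then stand the toppled blue-capped bottle upright in the middle of the cleared stage and let go of it, swing the red shutter lever to its stop and let it spring back, and finally stand the blue bottle on the blue pad. Set the bottles down gently, don't let the yellow one topple, and neither push the other things about nor knock them over.

Things in the scene. Friction and masses are not known exactly. Their poses are not given: they have to be found in the camera images.
- bottle_yellow: square white bottle, body 56 x 56 x 100 mm, round yellow screw cap on it (diameter 44, 28 mm tall), yellow band; 128 mm overall, about 0.25 kg. Origin on its axis at mid-height, 64 mm above the base; z from base to cap, x and y square to the sides. Starts standing on the white stage of the photo station; already photographed.
- bottle_blue: square white bottle, body 56 x 56 x 100 mm, round blue screw cap on it (diameter 44, 28 mm tall), blue band; 128 mm overall, about 0.25 kg. Origin on its axis at mid-height, 64 mm above the base; z from base to cap, x and y square to the sides. Starts lying on a side face on the bench between station and tray, cap pointing away from the robot within about 46 degrees.
- stage_top (a point): centre of the top of the photo station's stage, a white square 120 x 120 mm, 12 mm above the bench. z up; x points to the black camera block (65 mm deep, 150 wide, 90 high), whose front is 127 mm from this point (lens tube 12 mm nearer); y to the left looking along x. The station is fixed to the bench.
- lever_hinge (a point): upright hinge axis of the shutter lever on top of the camera block, 100 mm above the bench (height of the lever's arm); same axes as stage_top and 160 mm from it along x.
- lever_post (a point): axis of the red upright post (diameter 14 mm, 34 mm tall, from 100 to 134 mm above the bench) at the end of the lever, 62 mm from the hinge; the point is 20 mm up the post.
- lever (a joint): shutter lever angle, rad: 0 at rest, 0.9 at its stop. At rest the arm points along the station's y, turned 0.45 rad back towards the stage; it swings clockwise seen from above, the post moving away from the stage (along the station's x). A spring resists with about 1 N at the post at rest, 2.7 N at the stop, and returns it to 0 when let go.
- tray: brown tray, 206 x 206 mm outside, rim 20 mm high and 6 mm thick, floor 6 mm thick, fixed to the bench. Origin under its centre, z up. It has four places in a square, 92 mm apart along its x and y; two have the coloured pads, the other two hold the reagent bottle and the beaker, in any arrangement.
- pad_yellow: yellow square pad 72 x 72 mm, 2 mm thick, fixed flat on the tray's floor (its top 8 mm above the bench). Origin at the centre of its underside, z up, sides parallel to the tray's.
- pad_blue: blue square pad, otherwise as the yellow one.
- reagent: round amber bottle with black cap, 150 mm tall, diameter 56 mm, standing in the tray. Origin at the centre of its base. A bystander.
- beaker: open glass beaker, 95 mm tall, rim diameter 60 mm, standing in the tray. Origin at the centre of its base. A bystander.
- tub: clear jar with white lid, 85 mm tall, diameter 80 mm, standing on the bench behind. Origin at the centre of its base. A bystander.
- tumbler: open orange plastic tumbler, 100 mm tall, rim diameter 72 mm, standing on the bench near the robot. Origin at the centre of its base. A bystander.
- petri: clear open dish, diameter 90 mm, 16 mm high, on the bench near the robot. Origin at the centre of its base. A bystander.
- weigh_boat: square open white dish, 80 x 80 mm, 18 mm high, on the bench behind. Origin at the centre of its underside. A bystander.
- scissors: scissors with blue handles, about 165 mm long and 10 mm high, lying on the bench behind. Origin near the pivot. A bystander.
Not all that is in view belongs to the job. What is shaped like the bottle_blue but green or pink is not meant.

How it is judged:
By the outcome, as a careful person would: the job done as asked, in the order asked, and still so for the second after the job is handed in, with the robot touching nothing.
It also fails if it takes over 72 s, if anything falls off the work surface, if the arm or the gripper's body presses on something with over 40 N, if the wrist force passes 120 N, or if a joint passes its speed limit or range.

### The arm

A 7-joint arm with a two-finger parallel gripper is mounted at the origin on the work surface. World frame = base frame: x ahead of the robot, y to its left, z up, the work surface at z = 0. Lengths are in m, angles in degrees, forces in N, time in s.
With the tool pointing down it reaches from about 0.425 to 0.875 m from the base axis. Payload 4.7 kg.
Tool frame: the origin (TCP) lies midway between the tips of the shut fingers; the grasp point (between the pads) lies 19 mm behind it; z points along the fingers, y is the line along which they close (so a half turn about z gives the same grasp; the last joint's range is limited). The gripper opens to 87 mm and grips with 3 to 60 N. Pads are 19 mm wide; open, the fingers measure 117 mm over their backs; the gripper's body (75 mm by 190 mm) begins 51 mm behind the grasp point.
Start: joints at [-72.359, 18.392, -4.016, 83.108, 1.295, 78.541, -3.26], TCP at [0.188, 0.622, 0.223] pointing down, gripper open.
Joint ranges: [-163.93, 163.93], [-17.29, 119.83], [-79.2, 71.16], [3.27, 140.29], [-89.18, 269.18], [5.43, 117.66], [-154.24, 154.24]. Speed limits (degrees/s): [147.25, 147.25, 180, 180, 180, 180, 180].

### API

Orientations are given as [roll, pitch, yaw] about the fixed x, y, z axes, in that order (R = Rz(yaw) Ry(pitch) Rx(roll)).
In Python, from plant import monitor, viewer, close_job gives the robot as it stands.
- The arm moves only by the tool carry_out, never from a script. Its argument "motion" is a list of rows, each an object with "translation": the shift along the world's x, y, z in cm, a list of three; "rot": the turn, a rotation vector about the world's x, y, z in rad, a list of three; "hand": the closure in counts, from 0 (fully open) to 255 (shut). In form: [{"translation": [tx, ty, tz], "rot": [rx, ry, rz], "hand": hand}, ...]. A call has 1 to 5 rows; each row shifts and turns the commanded pose from where the row before left it; what a row does not reach is not made up. A row lasts 1/10 s, in which the tool goes at most 50 mm and 8.59 degrees, less where a joint would pass 70% of its speed; a pose out of reach is approached as far as the arm can. A call with a gripper value outside its range is refused whole. The fingers move at their own pace and stop on an object; "newtons" is the grip in N (left out, the last holds). Time passes only in rows, so rows that do not move let the fingers close. It gives the time, the measured TCP pose, the force, the opening and the grip force at its end, in the units of the state.
- monitor.get_state(): the state, without advancing time (a new reading comes with each control period).
- viewer.grab_frame(name): name is "scene" or "top" or "wrist"; returns (picture, depth): 420x560x3 uint8, red, green, blue; 420x560 float32, m along the optical axis (not along the pixel's ray), 0 where there is no reading.
- viewer.camera_model(name): a dict with "camera_matrix" (3x3 intrinsics, pixels), "R" (3x3) and "t" (3): a world point X has camera coordinates R X + t. Camera axes: x right, y down, z forward; pixel columns grow to the right and rows downward; lengths in m; the calibration is good to about 2 mm. A picture is of the moment at which its call begins: read the wrist's pose just before it. camera_model takes no time and is no camera call; for the wrist camera it gives the pose at the moment of the call.
- close_job(): hands the job in; it is judged then, once.
The state is a dict: "time": time; "joints": joint angles; "qvel": joint speeds; "joint_efforts": joint torques, N m; "tool_pos": TCP position; "eef_rot": TCP orientation; "force": force on the tool from outside, world axes, zero at the start; "torque": the same for the moment, N m; "opening": finger opening in m; "finger_force": force on a finger pad.
Only numpy, scipy, OpenCV 4.12 (cv2) and the standard library are available. Lean on these libraries where they do the work, as an engineer would, in place of code of your own. Each camera call takes 0.05 s, during which the arm holds its last target. There are 200 camera calls.

## Working session

There is one attempt and no reset: what is moved stays moved. The work goes in short steps, Python scripts to look and compute and a tool call to move; the robot and the scene stay as the last step left them, time stands still between calls to the robot, and variables do not carry over. Pictures are saved under pics/ and viewed, at most 10 in all, crops included, and the job is handed in when it is done.

Besides the shell and the picture viewer there is one more tool, called in YAML: its name, and indented under it one key for each argument. carry_out: Moves the arm, as the interface text tells. Its arguments: {"type":"object","properties":{"motion":{"type":"array"},"newtons":{"type":"number"}},"required":["motion"]}

```bash
mkdir -p pics; ls; cat > h.py <<'E'
import numpy as np, cv2
from plant import monitor, viewer, close_job
def grab(n):
    m=viewer.camera_model(n); p,d=viewer.grab_frame(n); return p,d,{k:np.array(v) for k,v in m.items()}
def cloud(d,m):
    K=m["camera_matrix"]; v,u=np.mgrid[:d.shape[0],:d.shape[1]]
    c=np.stack([(u-K[0,2])/K[0,0]*d,(v-K[1,2])/K[1,1]*d,d],-1)
    return (c-m["t"])@m["R"]      # world points
def ray(m,u,v,z):
    r=m["R"].T@np.linalg.inv(m["camera_matrix"])@[u,v,1]; o=-m["R"].T@m["t"]
    return o+r*(z-o[2])/r[2]
E
python3 - <<'E'
from h import *
s=monitor.get_state();print(s)
for n in("top","scene"):
    p,d,m=grab(n); cv2.imwrite(f"pics/{n}0.png",p[...,::-1]); np.savez(f"{n}0.npz",p=p,d=d,**m); print(n,-m["R"].T@m["t"])
E
```

```text
pics
{'time': 0.0, 'joints': array([-72.36054565,  18.44050042,  -4.0172525 ,  83.17492108,
         1.29398376,  78.54148143,  -3.26057671]), 'qvel': array([-0.03390384, -0.03259535,  0.03460346,  0.05265281, -0.0116288 ,
       -0.03049684,  0.09902204]), 'joint_efforts': array([ 9.40347900e-05, -4.91272581e+01, -4.03944310e-01, -3.12539828e+01,
       -6.40263199e-02,  4.35084407e-02,  1.66211571e-04]), 'tool_pos': array([0.1880764 , 0.62160972, 0.22144526]), 'eef_rot': array([-1.79888293e+02,  4.24622200e-03,  1.63171154e+02]), 'force': array([0.75421125, 0.36271955, 0.20849477]), 'torque': array([-0.01814495, -0.0190169 , -0.03897985]), 'finger_force': 0.0, 'opening': 0.08701785253619164}
top [ 0.28851189 -0.00199397  1.27504987]
scene [ 1.14875732 -0.14554675  1.26386411]
```

View pics/top0.png

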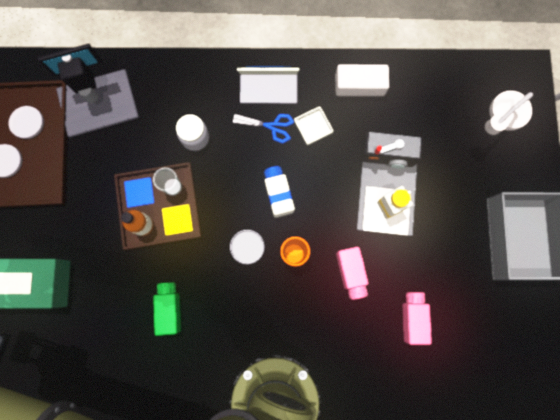

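View pics/scene0.png

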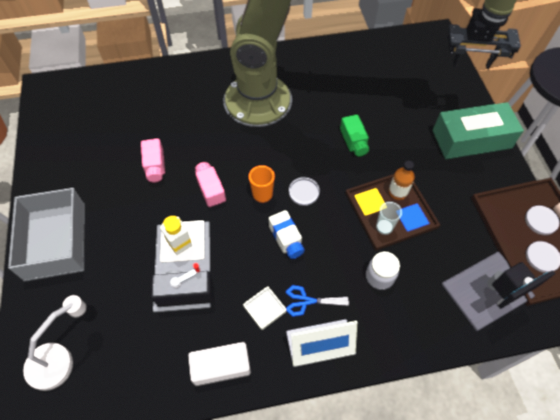

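Top view (up = +x, left = +y): yellow bottle (400,200) on the stage (388,210), lever post (378,149), blue bottle (279,192) with its cap at (273,173), tray (157,206), blue pad (139,192), yellow pad (177,219), reagent (135,222), beaker (168,181). In both views the tumbler, petri dish, green and pink bottles are clear of the job.

```bash
cat > m0.py <<'E'
from h import *
def load(n):
    z=np.load(n+"0.npz"); return z["p"],z["d"],{k:z[k] for k in("camera_matrix","R","t")}
def comp(mask,uv=None):
    n,l,s,c=cv2.connectedComponentsWithStats(mask.astype(np.uint8))
    i=1+np.argmax(s[1:,4]); return l==i
def rect(mask,m,z):
    vu=np.argwhere(mask); P=np.array([ray(m,u,v,z)[:2] for v,u in vu],np.float32)*1000
    r=cv2.minAreaRect(P); return np.round(r[0],1),np.round(r[1],1),round(r[2],1),len(vu)
for n in("top","scene"):
    p,d,m=load(n); W=cloud(d,m); h=cv2.cvtColor(p,cv2.COLOR_RGB2HSV); H,S,V=[h[...,i].astype(int) for i in range(3)]
    X,Y,Z=[W[...,i] for i in range(3)]
    def box(x0,x1,y0,y1): return (X>x0)&(X<x1)&(Y>y0)&(Y<y1)
    ok=(d>0)
    yel=(H>20)&(H<35)&(S>120)&(V>100); blu=(H>100)&(H<125)&(S>130)&(V>80); red=((H<6)|(H>174))&(S>150)&(V>80)
    print(n)
    mid=lambda mk:np.round(1000*np.median(W[mk],0))
    yp=comp(yel&(Y>0.15)); print(" ypad",rect(yp,m,.008),mid(yp))
    bp=comp(blu&(Y>0.25)&(X<.75)&(Z<.03)); print(" bpad",rect(bp,m,.008),mid(bp))
    yc=comp(yel&(Y<-.1)&(Z>.1)); print(" ycap",rect(yc&(Z>.132),m,.14),mid(yc))
    st=comp((S<40)&(V>150)&(Z>.002)&(Z<.025)&(Y<-.1)&(X>.3)); print(" stage",rect(st,m,.012),mid(st))
    by=ok&(Z>.100)&(Z<.12)&(V>110)&(S<90)&(Y<-.2)&(X<.62)&(X>.3); 
    if by.sum()>5: print(" ybody top",rect(comp(by),m,.112),mid(by))
    bl=ok&(Z>.048)&(Z<.066)&(V>70)&(np.abs(Y)<.15)&(X>.4)&(X<.72)
    if bl.sum()>5: c=comp(bl); print(" blue top",rect(c,m,.056),mid(c))
    bc=comp(blu&(np.abs(Y)<.12)&(X>.4)&(X<.68)&(Z>.02)); print(" bluecap",mid(bc),bc.sum())
    lp=red&(Y<-.15)&(Z>.08)&(X>.55)
    if lp.sum()>3: print(" post",rect(comp(lp),m,.134),mid(lp))
    cam=ok&(Z>.083)&(Z<.096)&(Y<-.1)&(X>.55)&(X<.85)
    if cam.sum()>5: print(" cam top",rect(comp(cam),m,.09),mid(cam))
    tr=ok&(Z>.012)&(Z<.026)&(Y>.15)&(Y<.5)&(X>.35)&(X<.75)
    print(" tray",rect(comp(tr),m,.02),mid(tr))
    rg=ok&(Z>.14)&(Z<.16)&(Y>.15)&(Y<.55)&(X>.3)&(X<.75)
    if rg.sum(): print(" reagent",mid(comp(rg)))
    tm=(H>5)&(H<18)&(S>180)&(V>120)&(np.abs(Y)<.15)&(X<.6)&(Z>.09)
    if tm.sum(): print(" tumbler",rect(comp(tm),m,.1))
E
python3 m0.py
```

```text
top
 ypad (array([467.7, 262.5]), array([78.7, 78.5]), 9.9, 840) [468. 263.   7.]
 bpad (array([542.9, 369.2]), array([74.3, 74.1]), 9.9, 731) [542. 370.   7.]
 ycap (array([ 503.7, -307.8]), array([41.6, 40.3]), 87.8, 239) [ 503. -307.  140.]
 stage (array([ 411.3, -678.5]), array([185.6, 110.1]), 0.1, 2540) [ 410. -682.    6.]
 ybody top (array([ 504.6, -306.7]), array([54.7, 57.6]), 26.5, 223) [ 496. -295.  111.]
 blue top (array([541.8,  -7.9]), array([127.,  56.]), 15.0, 842) [532.  -9.  55.]
 bluecap [593.   7.  47.] 148
 post (array([ 627.6, -256.8]), array([ 9. , 19.6]), 55.9, 26) [ 629. -259.  132.]
 cam top (array([ 652.4, -306.3]), array([147.9,  63.9]), 84.0, 1062) [ 656. -310.   89.]
 tray (array([505.5, 316.4]), array([207.2, 207.2]), 9.9, 793) [542. 328.  18.]
 reagent [452. 352. 155.]
 tumbler (array([378. , -50.1]), array([66.8, 66.9]), 0.1, 138)
scene
 ypad (array([469.3, 265. ]), array([80.1, 80. ]), 9.9, 560) [468. 262.   9.]
 bpad (array([544.3, 371.7]), array([75.6, 76.4]), 9.2, 534) [549. 373.   9.]
 ycap (array([ 508.2, -306.9]), array([47.2, 40.5]), 15.5, 210) [ 512. -307.  140.]
 stage (array([ 401.6, -673.7]), array([164.5, 117.5]), 0.0, 1936) [ 401. -677.    6.]
 ybody top (array([ 510.8, -307.9]), array([59. , 56.3]), 24.6, 190) [ 524. -307.  111.]
 blue top (array([546.7,  -9.3]), array([129.3,  58.1]), 14.6, 705) [539. -10.  56.]
 bluecap [599.   4.  45.] 178
 post (array([ 641.2, -258.8]), array([21.8,  8.5]), 10.5, 26) [ 637. -259.  132.]
 cam top (array([ 659.4, -308.2]), array([147.8,  65.2]), 83.2, 1148) [ 662. -310.   90.]
 tray (array([508.8, 315.2]), array([210.8, 211.7]), 10.1, 707) [554. 318.  18.]
 reagent [456. 351. 156.]
 tumbler (array([382.2, -50.5]), array([69.1, 75.4]), 79.2, 178)
```

carry_out:
  motion:
    - {"translation":[3.3,-3.0,1],"rot":[0,0,-0.036],"hand":0}
    - {"translation":[3.3,-3.0,1],"rot":[0,0,-0.036],"hand":0}
    - {"translation":[3.3,-3.0,1],"rot":[0,0,-0.036],"hand":0}
    - {"translation":[3.3,-3.0,1],"rot":[0,0,-0.036],"hand":0}
    - {"translation":[3.3,-3.0,1],"rot":[0,0,-0.036],"hand":0}
  newtons: 20

```text
time: 0.6
tool_pos: [0.3543, 0.4706, 0.2726]
eef_rot: [-180.0, -0.0, 152.8]
force: [-0.1, 0.1, 0.1]
opening: 0.0868
finger_force: 0.0
```

carry_out:
  motion:
    - {"translation":[3.3,-3.0,0],"rot":[0,0,-0.036],"hand":0}
    - {"translation":[3.3,-3.0,0],"rot":[0,0,-0.036],"hand":0}
    - {"translation":[3.3,-3.0,0],"rot":[0,0,-0.036],"hand":0}
    - {"translation":[1,-4.8,0],"rot":[0,0,-0.036],"hand":0}
    - {"translation":[1,-4.8,0],"rot":[0,0,-0.036],"hand":0}

```text
time: 1.1
tool_pos: [0.4728, 0.2842, 0.2716]
eef_rot: [-179.9, 0.0, 142.4]
force: [0.9, 0.7, -0.9]
opening: 0.0867
finger_force: 0.0
```

carry_out:
  motion:
    - {"translation":[1,-4.8,0],"rot":[0,0,-0.036],"hand":0}
    - {"translation":[1,-4.8,0],"rot":[0,0,-0.036],"hand":0}
    - {"translation":[1,-4.8,0],"rot":[0,0,-0.036],"hand":0}
    - {"translation":[1,-4.8,0],"rot":[0,0,-0.036],"hand":0}
    - {"translation":[1,-4.8,0],"rot":[0,0,-0.036],"hand":0}

```text
time: 1.6
tool_pos: [0.5221, 0.0442, 0.2724]
eef_rot: [180.0, -0.0, 132.2]
force: [0.8, 1.7, 0.2]
opening: 0.0871
finger_force: 0.0
```

carry_out:
  motion:
    - {"translation":[1,-4.8,0],"rot":[0,0,-0.036],"hand":0}
    - {"translation":[-0.3,-4.3,0],"rot":[0,0,-0.036],"hand":0}
    - {"translation":[-0.3,-4.3,0],"rot":[0,0,-0.036],"hand":0}
    - {"translation":[-0.3,-4.3,0],"rot":[0,0,-0.036],"hand":0}
    - {"translation":[-0.3,-4.3,0],"rot":[0,0,-0.036],"hand":0}

```text
time: 2.1
tool_pos: [0.5196, -0.1754, 0.2724]
eef_rot: [180.0, -0.0, 121.8]
force: [0.4, 0.4, 0.2]
opening: 0.0871
finger_force: 0.0
```

carry_out:
  motion:
    - {"translation":[-0.3,-4.3,0],"rot":[0,0,-0.036],"hand":0}
    - {"translation":[-0.3,-4.3,0],"rot":[0,0,-0.036],"hand":0}
    - {"translation":[-0.3,-4.3,0],"rot":[0,0,-0.036],"hand":0}
    - {"translation":[0,0,0],"rot":[0,0,0],"hand":0}

```text
time: 2.5
tool_pos: [0.5078, -0.3103, 0.2723]
eef_rot: [-179.8, 0.2, 115.1]
force: [0.3, -0.1, 0.9]
opening: 0.0871
finger_force: 0.0
```

```bash
python3 - <<'E'
from h import *
s=monitor.get_state();print({k:np.round(v,3) for k,v in s.items() if k in("time","joints","tool_pos","eef_rot","force")})
p,d,m=grab("wrist"); cv2.imwrite("pics/w1.png",p[...,::-1]); np.savez("w10.npz",p=p,d=d,**m); print(-m["R"].T@m["t"])
E
```

```text
{'time': np.float64(2.5), 'joints': array([-8.852, 12.695, 44.543, 88.413, -8.654, 82.498, 61.19 ]), 'tool_pos': array([ 0.508, -0.31 ,  0.272]), 'eef_rot': array([-179.777,    0.19 ,  115.078]), 'force': array([ 0.268, -0.11 ,  0.891])}
[ 0.47401455 -0.23681189  0.43399668]
```

View pics/w1.png

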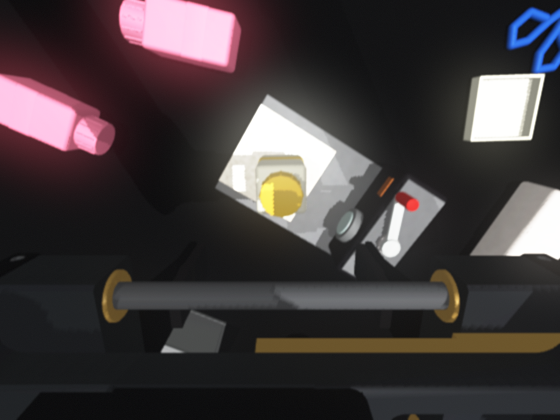

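Wrist view from above the stage: yellow cap at about (281,195), white stage from (267,107) to (335,152), lens at (347,224), red post at (408,202), hinge at (391,248).

```bash
cat > m1.py <<'E'
from m0 import *
E
sed -n '1,9p' m0.py > mm.py; python3 - <<'E'
from mm import *
p,d,m=load("w1"); W=cloud(d,m); h=cv2.cvtColor(p,cv2.COLOR_RGB2HSV); H,S,V=[h[...,i].astype(int) for i in range(3)]
X,Y,Z=[W[...,i] for i in range(3)]; R=(d>0)&(X>.38)&(X<.75)&(Y<-.15)&(Y>-.42)
mid=lambda mk:np.round(1000*np.median(W[mk],0),1)
yc=comp((H>15)&(H<38)&(S>90)&R&(Z>.136)&(Z<.145)); print("cap",rect(yc,m,.14),mid(yc))
by=comp(R&(Z>.107)&(Z<.117)&(X<.58)); print("body",rect(by,m,.112),mid(by))
st=comp((S<60)&(V>170)&R&(Z<.02)&(Z>.005)&(X<.6)); print("stage",rect(st,m,.012),mid(st))
lp=comp(((H<8)|(H>172))&(S>130)&(V>80)&R&(Z>.1)); print("post all",mid(lp)); t=lp&(Z>.129); print("post top",rect(t,m,.134),mid(t))
cm=comp(R&(Z>.084)&(Z<.096)&(X>.58)); print("cam",rect(cm,m,.09))
hg=R&(V>140)&(S<60)&(Z>.1)&(Z<.135)&(X>.6); print("arm",rect(comp(hg),m,.11),mid(hg))
E
```

```text
cap (array([ 505.2, -305.6]), array([41.7, 42.3]), 44.1, 1390) [ 505.1 -305.5  139.5]
body (array([ 504.7, -305.8]), array([54., 55.]), 26.4, 916) [ 498.  -293.1  110.9]
stage (array([ 515.3, -299.9]), array([144.6, 161.3]), 83.8, 6431) [ 487.  -271.9   11.1]
post all [ 628.2 -257.6  131.6]
post top (array([ 630.8, -258. ]), array([12.5, 14.2]), 75.5, 143) [ 631.5 -258.1  133.3]
cam (array([ 653.4, -285. ]), array([102.3,  60.9]), 83.6, 2710)
arm (array([ 640.7, -294.6]), array([21.2, 65.7]), 23.9, 638) [ 645.8 -299.5  103.1]
```

```bash
python3 - <<'E'
from mm import *
p,d,m=load("w1"); W=cloud(d,m)
for q in[(267,107),(335,152),(220,182),(285,222)]: print(q,np.round(1000*ray(m,*q,.012),1))
print("hub",np.round(1000*ray(m,391,246,.11),1),W[246,391])
cv2.imwrite("pics/c1.png",cv2.resize(p[85:275,200:460,::-1],None,fx=3,fy=3,interpolation=cv2.INTER_CUBIC)[:590])
p,d,m=load("top"); cv2.imwrite("pics/c2.png",cv2.resize(p[120:250,340:440,::-1],None,fx=4.5,fy=4.5,interpolation=cv2.INTER_CUBIC))
E
```

```text
(267, 107) [ 451.2 -233.5   12. ]
(335, 152) [ 560.1 -247.4   12. ]
(220, 182) [ 432.3 -353.7   12. ]
(285, 222) [ 541.4 -368.9   12. ]
hub [ 649.6 -312.7  110. ] [ 0.65236118 -0.31387072  0.10482953]
```

View pics/c1.png

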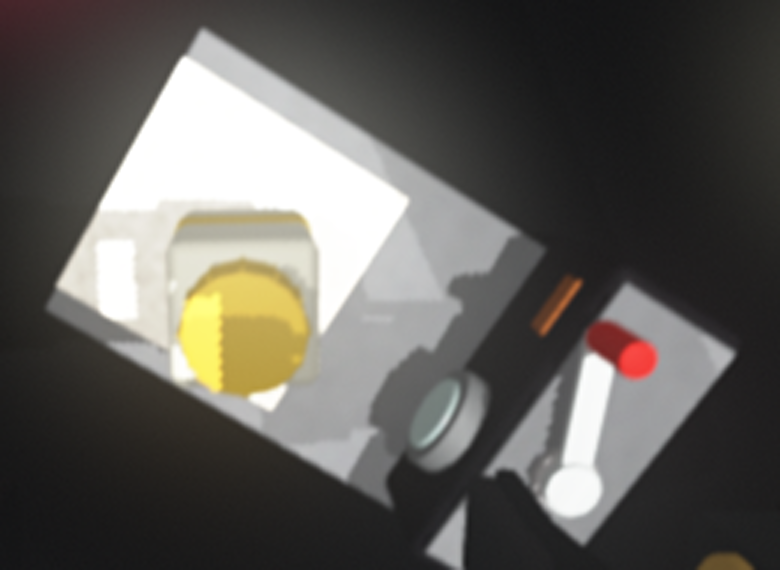

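carry_out:
  motion:
    - {"translation":[-0.3,0.4,-4.5],"rot":[0,0,0.023],"hand":0}
    - {"translation":[0,0,-4.5],"rot":[0,0,0],"hand":0}
    - {"translation":[0,0,-3],"rot":[0,0,0],"hand":0}
    - {"translation":[0,0,0],"rot":[0,0,0],"hand":0}

```text
time: 2.95
tool_pos: [0.5059, -0.295, 0.1479]
eef_rot: [-179.7, -0.4, 117.2]
force: [-0.4, 0.4, -1.0]
opening: 0.0873
finger_force: 0.0
```

The crop shows the white stage's corners at crop pixels (185,58), (407,200), (57,287), (275,408), the post top at (637,358) and the hub at (573,490).

```bash
python3 - <<'E'
from mm import *
p,d,m=load("w1")
P=[]
for x,y in[(185,58),(407,200),(57,287),(275,408)]:
    q=1000*ray(m,200+x/3-.3,85+y/3-.3,.012); P.append(q); print(np.round(q,1))
print("centre",np.mean(P,0)); print("hub",1000*ray(m,200+573/3,85+490/3,.105))
s=monitor.get_state();print(s["tool_pos"],s["eef_rot"],s["qvel"],s["joints"])
E
```

```text
[ 442.9 -233.3   12. ]
[ 560.2 -246.5   12. ]
[ 429.8 -352.3   12. ]
[ 549.1 -363.    12. ]
centre [ 495.48898421 -298.77371311   12.        ]
hub [ 653.81933932 -316.40222759  105.        ]
[ 0.50592246 -0.29496509  0.14785428] [-179.70012774   -0.44134471  117.18859095] [-0.14135935 -2.42750154  1.46408532 -5.56314949  1.05451109  2.69870176
 -0.71816627] [ -8.22837972  16.57647141  42.5551389   98.99313716 -11.83527358
  69.58718016  64.59203316]
```

carry_out:
  motion:
    - {"translation":[-0.3,-0.6,0],"rot":[0,0,-0.011],"hand":0}
    - {"translation":[0,0,-2.4],"rot":[0,0,0],"hand":0}
    - {"translation":[0,0,-2.4],"rot":[0,0,0],"hand":0}
    - {"translation":[0,0,-2.2],"rot":[0,0,0],"hand":0}
    - {"translation":[0,0,0],"rot":[0,0,0],"hand":0}

```text
time: 3.45
tool_pos: [0.505, -0.3044, 0.0823]
eef_rot: [-180.0, -0.1, 116.4]
force: [-0.1, 0.0, 0.2]
opening: 0.0869
finger_force: 0.0
```

carry_out:
  motion:
    - {"translation":[0,0,0],"rot":[0,0,0],"hand":0}
    - {"translation":[0,0,0],"rot":[0,0,0],"hand":0}

```text
time: 3.65
tool_pos: [0.5068, -0.3058, 0.0851]
eef_rot: [179.8, 0.2, 116.4]
force: [0.9, 0.2, 0.4]
opening: 0.0868
finger_force: 0.0
```

carry_out:
  motion:
    - {"translation":[0,0,-0.2],"rot":[0,0,0],"hand":120}
    - {"translation":[0,0,0],"rot":[0,0,0],"hand":120}
    - {"translation":[0,0,0],"rot":[0,0,0],"hand":255}
    - {"translation":[0,0,0],"rot":[0,0,0],"hand":255}
    - {"translation":[0,0,0],"rot":[0,0,0],"hand":255}
  newtons: 20

```text
time: 4.15
tool_pos: [0.5052, -0.3049, 0.0807]
eef_rot: [-180.0, 0.0, 116.4]
force: [0.4, 1.0, 0.4]
opening: 0.0561
finger_force: 20.0
```

carry_out:
  motion:
    - {"translation":[0,0,0],"rot":[0,0,0],"hand":255}
    - {"translation":[0,0,0],"rot":[0,0,0],"hand":255}

```text
time: 4.35
tool_pos: [0.5052, -0.3049, 0.0806]
eef_rot: [-180.0, -0.0, 116.4]
force: [-0.7, 0.1, 1.6]
opening: 0.0561
finger_force: 20.0
```

carry_out:
  motion:
    - {"translation":[0,0,2],"rot":[0,0,0],"hand":255}
    - {"translation":[0,0,3],"rot":[0,0,0],"hand":255}
    - {"translation":[0,0,3],"rot":[0,0,0],"hand":255}
    - {"translation":[0,1,2],"rot":[0,0,0],"hand":255}
    - {"translation":[-0.3,2,0],"rot":[0,0,-0.02],"hand":255}
  newtons: 30

```text
time: 4.85
tool_pos: [0.5034, -0.2773, 0.1835]
eef_rot: [179.8, 0.3, 115.1]
force: [0.7, 0.3, -2.4]
opening: 0.056
finger_force: 30.0
```

carry_out:
  motion:
    - {"translation":[-0.3,3,0],"rot":[0,0,-0.02],"hand":255}
    - {"translation":[-0.3,4,0],"rot":[0,0,-0.02],"hand":255}
    - {"translation":[-0.3,4,0],"rot":[0,0,-0.02],"hand":255}
    - {"translation":[-0.3,4,0],"rot":[0,0,-0.02],"hand":255}
    - {"translation":[-0.3,4,0],"rot":[0,0,-0.02],"hand":255}

```text
time: 5.35
tool_pos: [0.4865, -0.0832, 0.1802]
eef_rot: [-180.0, -0.0, 109.5]
force: [1.5, 0.5, -2.5]
opening: 0.0555
finger_force: 30.0
```

carry_out:
  motion:
    - {"translation":[-0.3,4,0],"rot":[0,0,-0.02],"hand":255}
    - {"translation":[-0.3,4,0],"rot":[0,0,-0.02],"hand":255}
    - {"translation":[-0.3,4,0],"rot":[0,0,-0.02],"hand":255}
    - {"translation":[-0.3,4,0],"rot":[0,0,-0.02],"hand":255}
    - {"translation":[-0.3,4,0],"rot":[0,0,-0.02],"hand":255}

```text
time: 5.85
tool_pos: [0.4715, 0.1166, 0.1802]
eef_rot: [-180.0, -0.0, 103.7]
force: [1.0, 0.3, -2.4]
opening: 0.0559
finger_force: 30.0
```

carry_out:
  motion:
    - {"translation":[-0.3,4,0],"rot":[0,0,-0.02],"hand":255}
    - {"translation":[-0.1,4,0],"rot":[0,0,-0.02],"hand":255}
    - {"translation":[0,3.5,0],"rot":[0,0,-0.028],"hand":255}
    - {"translation":[0,2.3,0],"rot":[0,0,0],"hand":255}
    - {"translation":[0,0,0],"rot":[0,0,0],"hand":255}

```text
time: 6.35
tool_pos: [0.4667, 0.2575, 0.1797]
eef_rot: [-179.9, -0.1, 100.3]
force: [-0.5, 0.6, -2.8]
opening: 0.0558
finger_force: 30.0
```

carry_out:
  motion:
    - {"translation":[0,0,0],"rot":[0,0,0],"hand":255}
    - {"translation":[0,0,0],"rot":[0,0,0],"hand":255}

```text
time: 6.55
tool_pos: [0.4684, 0.2516, 0.1802]
eef_rot: [-180.0, 0.1, 99.8]
force: [0.1, -0.5, -2.5]
opening: 0.056
finger_force: 30.0
```

```bash
python3 - <<'E'
from mm import *
s=monitor.get_state();print(s["tool_pos"],s["eef_rot"],s["opening"])
p,d,m=grab("wrist"); cv2.imwrite("pics/w2.png",p[...,::-1]); np.savez("w20.npz",p=p,d=d,**m)
E
```

```text
[0.46837103 0.25161384 0.18018504] [-1.79960464e+02  5.78770699e-02  9.98136428e+01] 0.056020446108602996
```

View pics/w2.png

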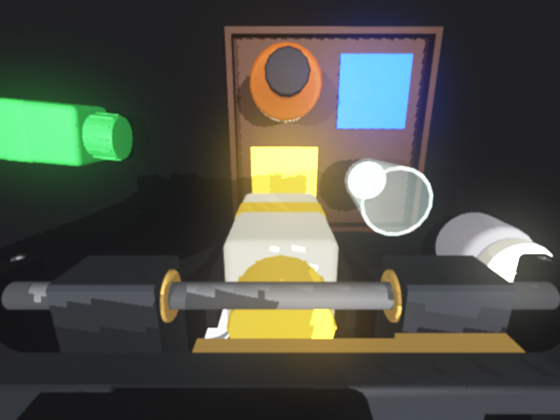

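The held bottle hangs just in front of the yellow pad (pad's visible strip (251–318, 147–195)), blue pad (375,91), reagent (288,80), beaker (390,195).

```bash
python3 - <<'E'
from mm import *
p,d,m=load("w2"); W=cloud(d,m); f=lambda u,v,z=.008:np.round(1000*ray(m,u,v,z),1)
b=np.array([f(341,52),f(412,55),f(337,128),f(407,130)]); print("blue",b,b.mean(0))
y=np.array([f(250.5,147),f(318,147)]); print("y far corners",y, "len",np.linalg.norm(y[1]-y[0]))
e=(y[1]-y[0])[:2]; e/=np.linalg.norm(e); print("y centre",y.mean(0)[:2]+36*np.array([e[1],-e[0]]),y.mean(0)[:2]-36*np.array([e[1],-e[0]]),np.degrees(np.arctan2(e[1],e[0])))
t=np.array([f(226,28,.02),f(442,28,.02)]);print("tray far",t, np.linalg.norm(t[1]-t[0]))
E
```

```text
blue [[502.9 402.8   8. ]
 [573.4 412.2   8. ]
 [515.3 330.7   8. ]
 [589.4 341.4   8. ]] [545.25  371.775   8.   ]
y far corners [[427.3 295.3   8. ]
 [499.5 307.8   8. ]] len 73.27407454209161
y centre [469.54132629 266.07769938] [457.25867371 337.02230062] 9.82226403473204
tray far [[390.  401.8  20. ]
 [590.2 436.3  20. ]] 203.15090450204747
```

carry_out:
  motion:
    - {"translation":[0.1,1.3,0],"rot":[0,0,0],"hand":255}
    - {"translation":[0,0,-3],"rot":[0,0,0],"hand":255}
    - {"translation":[0,0,-3],"rot":[0,0,0],"hand":255}
    - {"translation":[0,0,-2.5],"rot":[0,0,0],"hand":255}
    - {"translation":[0,0,-1],"rot":[0,0,0],"hand":255}

```text
time: 7.1
tool_pos: [0.4678, 0.2656, 0.0831]
eef_rot: [-179.8, 0.1, 99.9]
force: [-0.4, -0.1, -2.3]
opening: 0.0559
finger_force: 30.0
```

carry_out:
  motion:
    - {"translation":[0,0,0],"rot":[0,0,0],"hand":255}
    - {"translation":[0,0,-0.3],"rot":[0,0,0],"hand":255}
    - {"translation":[0,0,-0.3],"rot":[0,0,0],"hand":255}
    - {"translation":[0,0,-0.1],"rot":[0,0,0],"hand":255}
    - {"translation":[0,0,0],"rot":[0,0,0],"hand":255}

```text
time: 7.6
tool_pos: [0.4695, 0.2663, 0.0791]
eef_rot: [180.0, -0.0, 99.9]
force: [-0.5, -0.2, -2.0]
opening: 0.0558
finger_force: 30.0
```

carry_out:
  motion:
    - {"translation":[0,0,-0.15],"rot":[0,0,0],"hand":255}
    - {"translation":[0,0,-0.1],"rot":[0,0,0],"hand":255}
    - {"translation":[0,0,0],"rot":[0,0,0],"hand":255}

```text
time: 7.9
tool_pos: [0.4694, 0.2663, 0.0766]
eef_rot: [180.0, -0.0, 99.9]
force: [-1.3, 0.0, 0.7]
opening: 0.0558
finger_force: 30.0
```

carry_out:
  motion:
    - {"translation":[0,0,-0.1],"rot":[0,0,0],"hand":255}
    - {"translation":[0,0,0],"rot":[0,0,0],"hand":255}

```text
time: 8.1
tool_pos: [0.4695, 0.2664, 0.0766]
eef_rot: [180.0, -0.0, 99.9]
force: [-3.5, -1.9, 7.3]
opening: 0.0559
finger_force: 30.0
```

carry_out:
  motion:
    - {"translation":[0,0,0.1],"rot":[0,0,0],"hand":60}
    - {"translation":[0,0,0],"rot":[0,0,0],"hand":45}
    - {"translation":[0,0,0],"rot":[0,0,0],"hand":45}

```text
time: 8.4
tool_pos: [0.4694, 0.2662, 0.076]
eef_rot: [180.0, -0.0, 99.9]
force: [-0.0, 0.5, -0.5]
opening: 0.069
finger_force: 0.0
```

carry_out:
  motion:
    - {"translation":[0,0,1],"rot":[0,0,0],"hand":45}
    - {"translation":[0,0,3],"rot":[0,0,0],"hand":45}
    - {"translation":[0,0,4],"rot":[0,0,0],"hand":45}
    - {"translation":[0,0,4],"rot":[0,0,0],"hand":0}
    - {"translation":[0.5,-4,4],"rot":[0,0,0],"hand":0}

```text
time: 8.9
tool_pos: [0.4726, 0.2358, 0.2339]
eef_rot: [179.9, -0.2, 100.4]
force: [1.0, -1.0, 0.6]
opening: 0.0806
finger_force: 0.0
```

```bash
cat > log.py <<'E'
from h import *; import json,sys
s=monitor.get_state(); open("log.jsonl","a").write(json.dumps([list(s["joints"]),list(s["tool_pos"]),list(s["eef_rot"])])+"\n"); print(s["time"],np.round(s["joints"],1),np.round(s["tool_pos"],4),np.round(s["eef_rot"],1))
E
python3 log.py
```

```text
8.9 [-45.9   2.8  17.3 100.2  -1.   77.  -18.1] [0.4726 0.2358 0.2339] [179.9  -0.2 100.4]
```

carry_out:
  motion:
    - {"translation":[0.7,-1.9,0],"rot":[0,0,-0.124],"hand":0}
    - {"translation":[0.7,-1.9,0],"rot":[0,0,-0.124],"hand":0}
    - {"translation":[0.7,-1.9,0],"rot":[0,0,-0.124],"hand":0}
    - {"translation":[0.7,-1.9,0],"rot":[0,0,-0.124],"hand":0}
    - {"translation":[0.7,-1.9,0],"rot":[0,0,-0.124],"hand":0}

```text
time: 9.4
tool_pos: [0.509, 0.1351, 0.2321]
eef_rot: [180.0, -0.0, 64.1]
force: [-0.5, -0.2, 0.2]
opening: 0.0872
finger_force: 0.0
```

```bash
python3 log.py
```

```text
9.4 [-40.5   2.7  23.6 100.7  -1.1  76.9 -42.6] [0.509  0.1351 0.2321] [180.   -0.   64.1]
```

carry_out:
  motion:
    - {"translation":[0.7,-1.9,0],"rot":[0,0,-0.124],"hand":0}
    - {"translation":[0.7,-1.9,0],"rot":[0,0,-0.124],"hand":0}
    - {"translation":[0.7,-1.9,0],"rot":[0,0,-0.124],"hand":0}
    - {"translation":[0.7,-1.9,0],"rot":[0,0,-0.124],"hand":0}
    - {"translation":[0.7,-1.9,0],"rot":[0,0,-0.124],"hand":0}

```text
time: 9.9
tool_pos: [0.544, 0.0401, 0.232]
eef_rot: [180.0, -0.0, 28.6]
force: [0.1, 0.7, 0.8]
opening: 0.087
finger_force: 0.0
```

```bash
python3 log.py
```

```text
9.9 [-35.1   5.3  30.2  98.4  -2.7  77.  -65.9] [0.544  0.0401 0.232 ] [180.   -0.   28.6]
```

carry_out:
  motion:
    - {"translation":[0.7,-1.9,0],"rot":[0,0,-0.124],"hand":0}
    - {"translation":[0.6,-2.2,0],"rot":[0,0,-0.12],"hand":0}
    - {"translation":[0,0,0],"rot":[0,-0.13,0],"hand":0}
    - {"translation":[0,0,0],"rot":[0,-0.13,0],"hand":0}
    - {"translation":[0,0,0],"rot":[0,0,0],"hand":0}

```text
time: 10.4
tool_pos: [0.552, -0.0003, 0.2292]
eef_rot: [176.3, -14.3, 15.4]
force: [0.2, 0.5, -0.4]
opening: 0.0869
finger_force: 0.0
```

```bash
python3 log.py; python3 - <<'E'
from mm import *
p,d,m=grab("wrist"); cv2.imwrite("pics/w3.png",p[...,::-1]); np.savez("w30.npz",p=p,d=d,**m)
import json; from scipy.optimize import least_squares; from scipy.spatial.transform import Rotation as Ro
D=[json.loads(l) for l in open("log.jsonl")]
D+=[[[-72.3605,18.4405,-4.01725,83.17492,1.29398,78.54148,-3.26057],[.1880764,.62160972,.22144526],[-179.888,.004,163.171]],
[[-8.852,12.695,44.543,88.413,-8.654,82.498,61.19],[.508,-.31,.272],[-179.777,.19,115.078]],
[[-8.2284,16.5765,42.5551,98.9931,-11.8354,69.5872,64.592],[.50592,-.29497,.14785],[-179.7,-.4413,117.1886]]]
def fk(q,c,s):
    d1,a3,d3,a4,d5,a6,d7=c; e=lambda a,x:Ro.from_euler(a,x,degrees=True)
    R=e("z",s[0]*q[0]); P=np.array([0,0,d1]); R=R*e("y",q[1])*e("z",s[1]*q[2]); P=P+R.apply([a3,0,d3])
    R=R*e("y",q[3]); P=P+R.apply([a4,0,d5]); R=R*e("z",s[2]*q[4])*e("y",q[5]); P=P+R.apply([a6,0,d7]); R=R*e("z",s[3]*q[6]); return P,R
import itertools
for s in itertools.product([1,-1],repeat=4):
    f=lambda c:np.concatenate([fk(q,c,s)[0]-p for q,p,r in D])
    r=least_squares(f,[.3,.03,.3,-.03,.3,.05,.3])
    E=[fk(q,r.x,s)[1].inv()*Ro.from_euler("xyz",e,degrees=True) for q,p,e in D]
    M=E[0]; o=max((M.inv()*x).magnitude() for x in E)
    if r.cost<1e-3: print(s,np.round(r.x,4),np.abs(r.fun).max(),np.degrees(o),M.as_euler("xyz",degrees=True))
E
```

```text
10.4 [-35.9  -6.9  30.6 110.4   5.3  61.  -82.1] [ 5.520e-01 -3.000e-04  2.292e-01] [176.3 -14.3  15.4]
```

View pics/w3.png

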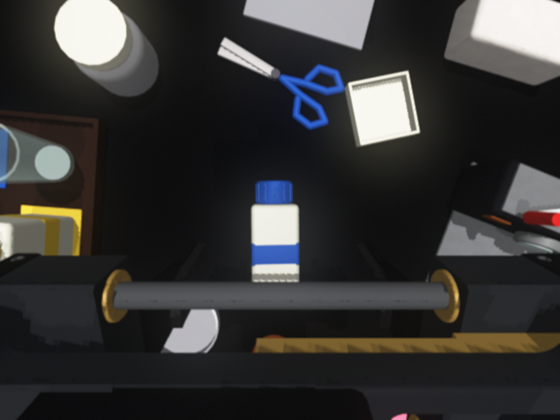

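Wrist view: blue bottle directly under the gripper, cap at (274,190), body down to (274,280), lined up with the tool's x axis; nothing near the fingers. The first arm-model fit failed, so I check its orientation part.

```bash
cat > kin.py <<'E'
from mm import *
import json,itertools; from scipy.optimize import least_squares; from scipy.spatial.transform import Rotation as Ro
D=[json.loads(l) for l in open("log.jsonl")]
D+=[[[-72.3605,18.4405,-4.01725,83.17492,1.29398,78.54148,-3.26057],[.1880764,.62160972,.22144526],[-179.888,.004,163.171]],
[[-8.852,12.695,44.543,88.413,-8.654,82.498,61.19],[.508,-.31,.272],[-179.777,.19,115.078]],
[[-8.2284,16.5765,42.5551,98.9931,-11.8354,69.5872,64.592],[.50592,-.29497,.14785],[-179.7,-.4413,117.1886]]]
e=lambda a,x:Ro.from_euler(a,x,degrees=True)
def fk(q,c,s):
    c=np.asarray(c); R=e("z",s[0]*q[0]); P=R.apply([c[0],0,c[1]]); R=R*e("y",q[1])*e("z",s[1]*q[2]); P=P+R.apply(c[2:5])
    R=R*e("y",q[3]); P=P+R.apply([c[5],0,c[6]]); R=R*e("z",s[2]*q[4])*e("y",q[5]); P=P+R.apply(c[7:10]); R=R*e("z",s[3]*q[6]); return P,R
E
python3 - <<'E'
from kin import *
for s in itertools.product([1,-1],repeat=4):
    E=[fk(q,np.zeros(10),s)[1] for q,p,r in D]; T=[Ro.from_euler("xyz",r,degrees=True) for q,p,r in D]
    # best M, B :  T = B*E*M
    def g(v): 
        B=Ro.from_rotvec([0,0,v[0]]);M=Ro.from_rotvec(v[1:]); return np.concatenate([((B*a*M).inv()*t).as_rotvec() for a,t in zip(E,T)])
    b=min((least_squares(g,[0,0,0,x]) for x in(0,1.5,3,-1.5)),key=lambda r:r.cost)
    f=lambda c:np.concatenate([Ro.from_rotvec([0,0,b.x[0]]).apply(fk(q,c,s)[0])-p for q,p,r in D])
    r=least_squares(f,[0,.3,0,0,.3,0,.3,0,0,.3])
    print(s,round(np.degrees(np.abs(b.fun).max()),2),np.round(b.x,3),"pos",np.abs(r.fun).max().round(4),np.round(r.x,3))
E
```

```text
(1, 1, 1, 1) 146.57 [-1.211  0.052 -0.052 -1.294] pos 0.5523 [-1.54  -1.926  0.111  0.832  0.49  -2.507  0.304 -0.334 -1.114  0.721]
(1, 1, 1, -1) 135.85 [ 4.900e-02 -1.000e-03 -1.000e-03  1.323e+00] pos 0.5345 [ 0.729 -1.909  0.743  0.024 -2.266 -3.166 -0.695  0.878  0.347 -1.252]
(1, 1, -1, 1) 146.23 [-1.025  0.157 -0.162 -1.125] pos 0.4583 [-1.484 -1.71   0.331 -1.814 -1.277 -1.892  0.277 -0.542  1.583 -1.42 ]
(1, 1, -1, -1) 133.02 [ 1.266  0.059 -0.2    2.503] pos 0.2946 [ 1.885  1.797  0.354  1.97  -1.46   0.628 -0.415  1.153 -1.48  -0.494]
(1, -1, 1, 1) 131.31 [1.707 0.024 0.154 2.493] pos 0.3312 [-0.672  1.492  0.031 -0.098 -0.505  0.503  0.969 -0.168  0.237  0.05 ]
(1, -1, 1, -1) 75.53 [ 0.816 -0.112  0.009  1.17 ] pos 0.0993 [-1.02   1.466  0.392  1.689 -1.204 -0.018  0.856 -0.192 -1.042 -0.146]
(1, -1, -1, 1) 134.95 [ 2.694  0.109 -0.082  3.45 ] pos 0.5241 [ 0.187  1.223 -0.128  0.923  0.788  1.03   0.678  0.512 -1.428  0.581]
(1, -1, -1, -1) 74.17 [ 1.241e+00 -1.000e-03  1.000e-03  1.581e+00] pos 0.142 [-0.911  1.118  0.333  0.008 -1.08   0.011  0.97  -0.088  0.43  -0.437]
[... 377 characters left out ...]
045  0.228  0.211 -0.739]
(-1, 1, -1, -1) 59.75 [-0.393  0.104 -0.067  2.086] pos 0.0783 [ 1.04   0.021  0.085  0.755  0.173 -0.052 -0.052  0.533 -0.568 -0.011]
(-1, -1, 1, 1) 121.39 [ 0.259  0.23  -0.291  4.041] pos 0.0311 [ 0.018 -0.138  0.003 -0.36   0.383 -0.183  0.446 -0.011  0.187  0.09 ]
(-1, -1, 1, -1) 16.69 [-0.356 -0.092 -0.041  1.234] pos 0.0415 [ 0.015 -0.071 -0.018  0.267  0.305 -0.189  0.433 -0.04  -0.096  0.089]
(-1, -1, -1, 1) 120.83 [ 0.396  0.034 -0.029  4.19 ] pos 0.0358 [-0.005  0.089  0.013 -0.042  0.405 -0.046  0.471  0.005 -0.2    0.2  ]
(-1, -1, -1, -1) 0.0 [ 0.     0.    -0.     1.571] pos 0.0064 [-0.002  0.228  0.004 -0.021  0.457 -0.024  0.51  -0.003 -0.003  0.361]
```

```bash
cat >> kin.py <<'E'
S=(-1,-1,-1,-1)
def sym(c): return [c[0],c[1],c[2],0,c[3],c[4],c[5],c[6],0,c[7]]
f=lambda c:np.concatenate([fk(q,sym(c),S)[0]-p for q,p,r in D])
fit=least_squares(f,[0,.23,0,.45,0,.5,0,.36],loss="soft_l1",f_scale=.003); C=sym(fit.x)
M=e("z",90)
lo=np.array([-163.93,-17.29,-79.2,3.27,-89.18,5.43,-154.24])+2; hi=np.array([163.93,119.83,71.16,140.29,269.18,117.66,154.24])-2
def ik(P,R,q0):
    def g(q): p,r=fk(q,C,S); return np.concatenate([(p-P)*10,((r*M).inv()*R).as_rotvec()*2,(q-q0)*2e-5])
    r=least_squares(g,np.clip(q0,lo+.1,hi-.1),bounds=(lo,hi)); p,o=fk(r.x,C,S); return r.x,np.linalg.norm(p-P)*1000,np.degrees(((o*M).inv()*R).magnitude())
def pose(psi,tilt): return e("z",psi)*e("y",tilt)*e("x",180)   # tilt>0: leaning back, <0: pointing ahead
E
python3 - <<'E'
from kin import *
print(np.round(C,3),np.round(fit.fun*1000,1))
q0=np.array([-35.9,-6.9,30.6,110.4,5.3,61,-82.1])
for a in(20,30,40):
    G=np.array([.5575,-.005,.036]); R=pose(15,a); q,pe,oe=ik(G+R.apply([0,0,.019]),R,q0); print("pick",a,np.round(q),round(pe,1),round(oe,1))
    for psi in(15,-30,-60,-90,-120,45,90):
        G=np.array([.4955,-.2988,.012+.078]); R=pose(psi,a-90); best=None
        qq=q
        for k in range(0,11):   # gradually turn at height, seeded
            t=k/10; Rk=pose(15+(psi-15)*t,a-90*t); Gk=np.array([.5575,-.005,.2])*(1-t)+np.array([.4955,-.2988,.2])*t
            qq,_,o1=ik(Gk+Rk.apply([0,0,.019]),Rk,qq)
        q2,pe,oe=ik(G+R.apply([0,0,.019]),R,qq); print("  stand",psi,np.round(q2),round(pe,1),round(oe,1))
E
```

```text
[-0.045  0.206  0.009  0.     0.443 -0.056  0.538 -0.002  0.     0.348] [ -6.9  10.8   0.3  -2.6   7.1   0.1  -1.    2.8  -0.4  -0.1   0.5   1.4
 -29.4   1.7   0.4  -6.5  -2.1   1.4   2.2  -6.5  -8.9]
pick 20 [-23.  31.  25.  93.  -7.  77. -71.] 0.0 0.0
  stand 15 [ 72.  17.  -9. 131. -87.  65.  55.] 0.0 0.0
  stand -30 [ 41.  -7.  -6. 138. -87.   7.   1.] 25.5 21.5
  stand -60 [  89.  -15.  -59.  138.   37.    8. -152.] 23.8 24.6
  stand -90 [ 103.  -15.  -74.  130.   23.   28. -152.] 28.9 37.6
  stand -120 [ 110.  -15.  -77.  124.   12.   42. -152.] 47.9 53.1
  stand 45 [ 18.  42.  49. 110. -86. 106.  57.] 0.0 0.0
  stand 90 [ 61.  53. -15.  73. -32. 110.  50.] 0.0 0.0
pick 30 [-21.  39.  24.  85.  -6.  88. -71.] 0.0 0.0
  stand 15 [ 25.  12.  33. 131. -87.  61.  44.] 0.0 0.0
  stand -30 [ 44.  -6.  -8. 138. -87.   7.   1.] 18.5 12.7
  stand -60 [  90.  -15.  -60.  138.   35.   10. -152.] 14.1 16.1
  stand -90 [ 106.  -15.  -77.  129.   19.   31. -152.] 22.9 29.7
  stand -120 [ 112.  -15.  -77.  124.    6.   42. -152.] 42.2 46.3
  stand 45 [ 18.  34.  46. 110. -77.  93.  52.] 0.0 0.0
  stand 90 [ 43.  47.  10.  77. -41. 109.  59.] 0.0 0.0
pick 40 [-19.  46.  22.  77.  -5.  98. -71.] 0.0 0.0
  stand 15 [-12.  10.  64. 131. -79.  54.  32.] 0.0 0.0
  stand -30 [ 49.  -6. -13. 138. -72.   7. -15.] 10.4 5.0
  stand -60 [  91.  -15.  -63.  138.   32.   13. -152.] 5.9 7.8
  stand -90 [ 107.  -15.  -77.  128.   15.   32. -152.] 18.1 21.9
  stand -120 [ 114.  -15.  -77.  124.    1.   42. -152.] 37.2 39.3
  stand 45 [ 17.  27.  43. 111. -67.  82.  45.] 0.0 0.0
  stand 90 [ 28.  44.  29.  81. -45. 106.  64.] 0.0 0.0
```

```bash
cat > go.py <<'E'
from kin import *
def delta(P,R):
    s=monitor.get_state(); T=Ro.from_euler("xyz",s["eef_rot"],degrees=True); v=(R*T.inv()).as_rotvec(); d=(np.asarray(P)-s["tool_pos"])*100
    print("t",round(s["time"],2),"d cm",np.round(d,2),"rot",np.round(v,3),"rows",round(max(np.linalg.norm(d)/5,np.linalg.norm(v)/.15),1)); return d,v
E
python3 - <<'E'
from go import *
p,d,m=load("w3"); W=cloud(d,m); h=cv2.cvtColor(p,cv2.COLOR_RGB2HSV); H,S_,V=[h[...,i].astype(int) for i in range(3)]
X,Y,Z=[W[...,i] for i in range(3)]; R0=(d>0)&(X>.45)&(X<.68)&(np.abs(Y)<.08)
top=comp(R0&(Z>.05)&(Z<.062)); P=W[top][:,:2]*1000; a=np.radians(15)
for deg in(13,14,15,16,17):
    a=np.radians(deg); u=np.array([np.cos(a),np.sin(a)]); n=np.array([-u[1],u[0]]); print(deg,"lat",np.percentile(P@n,[1,50,99]).round(1),"ax max",np.percentile(P@u,99).round(1))
r=cv2.minAreaRect(P.astype(np.float32)); print(r)
cap=comp(R0&(H>100)&(H<128)&(S_>100)&(X>.58)); print("cap",1000*np.median(W[cap],0), 1000*W[cap][:,0].max())
delta([0.5575,-.005,.15],pose(15,30))
E
```

```text
13 lat [-155.4 -128.1 -100.9] ax max 563.9
14 lat [-164.3 -137.2 -110.5] ax max 561.4
15 lat [-173.4 -146.2 -119. ] ax max 559.0
16 lat [-182.5 -155.2 -128. ] ax max 556.5
17 lat [-191.6 -164.1 -136.8] ax max 553.7
((536.1134033203125, -8.170162200927734), (90.86221313476562, 56.624996185302734), 14.252385139465332)
cap [593.69003758   7.02606324  46.37404885] 613.9675733841825
t 10.45 d cm [ 0.31 -0.51 -8.11] rot [-0.138  0.764 -0.016] rows 5.2
```

carry_out:
  motion:
    - {"translation":[-0.1,-0.1,-1.8],"rot":[-0.023,0.127,-0.003],"hand":0}
    - {"translation":[-0.1,-0.1,-1.8],"rot":[-0.023,0.127,-0.003],"hand":0}
    - {"translation":[-0.1,-0.1,-1.8],"rot":[-0.023,0.127,-0.003],"hand":0}
    - {"translation":[-0.1,-0.1,-1.8],"rot":[-0.023,0.127,-0.003],"hand":0}
    - {"translation":[0,-0.1,-1.8],"rot":[-0.023,0.127,-0.003],"hand":0}

```text
time: 10.95
tool_pos: [0.5552, -0.0038, 0.1416]
eef_rot: [179.2, 22.6, 14.9]
force: [-0.5, 0.5, 2.0]
opening: 0.0873
finger_force: 0.0
```

carry_out:
  motion:
    - {"translation":[0,-0.1,-1.8],"rot":[-0.023,0.127,-0.003],"hand":0}
    - {"translation":[0,0,0],"rot":[0,0,0],"hand":0}
    - {"translation":[0,0,0],"rot":[0,0,0],"hand":0}
    - {"translation":[0,0,0],"rot":[0,0,0],"hand":0}

```text
time: 11.35
tool_pos: [0.554, -0.0065, 0.1262]
eef_rot: [179.7, 29.5, 14.8]
force: [-0.4, 0.3, 1.0]
opening: 0.087
finger_force: 0.0
```

```bash
python3 log.py; python3 - <<'E'
from go import *
delta([.5483,-.0059,.0195],pose(14.7,30))
f=lambda c:np.concatenate([fk(q,c,S)[0]-p for q,p,r in D])
r=least_squares(f,[0,.23,0,0,.45,0,.5,0,0,.36],loss="soft_l1",f_scale=.002); print(np.round(r.x,3),np.round(1000*r.fun,1))
E
```

```text
11.35 [-27.3  36.4  32.6  80.3  -9.   96.6 -69.2] [ 0.554  -0.0065  0.1262] [179.7  29.5  14.8]
t 11.35 d cm [ -0.57   0.06 -10.67] rot [ 0.002  0.009 -0.004] rows 2.1
[-0.001  0.242  0.002 -0.018  0.466 -0.009  0.514 -0.003 -0.006  0.368] [ 1.6  2.1 -0.3  0.8  0.6 -0.2 -0.7 -0.5 -0.1 -0.2 -1.   0.3 -0.4  1.6
 -0.  -0.3  7.5 -0.9 -5.2  0.6  1.2 -3.  -0.   0.1]
```

carry_out:
  motion:
    - {"translation":[-0.5,0.1,-2.5],"rot":[0,0.008,0],"hand":0}
    - {"translation":[0,0,-2.5],"rot":[0,0,0],"hand":0}
    - {"translation":[0,0,-2.5],"rot":[0,0,0],"hand":0}
    - {"translation":[0,0,-2],"rot":[0,0,0],"hand":0}
    - {"translation":[0,0,-0.9],"rot":[0,0,0],"hand":0}

```text
time: 11.85
tool_pos: [0.5481, -0.0045, 0.0208]
eef_rot: [180.0, 30.1, 14.9]
force: [-0.3, 0.3, -0.2]
opening: 0.087
finger_force: 0.0
```

carry_out:
  motion:
    - {"translation":[0,0,0],"rot":[0,0,0],"hand":0}
    - {"translation":[0,0,0],"rot":[0,0,0],"hand":0}

```text
time: 12.05
tool_pos: [0.5485, -0.0051, 0.0209]
eef_rot: [179.9, 30.1, 14.9]
force: [0.6, 0.4, 0.3]
opening: 0.0872
finger_force: 0.0
```

```bash
python3 log.py; python3 - <<'E'
from go import *
delta([.5483,-.0059,.0195],pose(14.7,30))
import kin
C2=least_squares(lambda c:np.concatenate([fk(q,c,S)[0]-p for q,p,r in D]),[0,.23,0,0,.45,0,.5,0,0,.36],loss="soft_l1",f_scale=.002).x; kin.C=C2; np.save("C.npy",C2)
q0=np.array(monitor.get_state()["joints"])
for psi in(30,45,60,90):
  for a in(30,):
    q=q0; out=[]
    # lift 15cm, yaw+move, tilt, lower
    G0=np.array([.5575,-.0034,.036]); G1=np.array([.48,-.29,.18]); 
    for k in range(0,17):
        t=k/16; Rk=pose(15+(psi-15)*t,a-90*t); Gk=(G0+[0,0,.15])*(1-t)+G1*t
        qn,pe,oe=ik(Gk+Rk.apply([0,0,.019]),Rk,q); out.append((round(np.abs(qn-q).max()),round(pe),round(oe))); q=qn
    print(psi,np.round(q),out)
    R=pose(psi,a-90); G=np.array([.4955,-.2988,.09]); q2,pe,oe=ik(G+R.apply([0,0,.019]),R,q); print("   down",np.round(q2),pe.round(1),oe.round(1))
E
```

```text
12.05 [-26.5  42.5  30.7  84.3 -11.4  87.6 -69.1] [ 0.5485 -0.0051  0.0209] [179.9  30.1  14.9]
t 12.05 d cm [-0.02 -0.08 -0.14] rot [ 0.002 -0.002 -0.004] rows 0.0
30 [ 12.  22.  55. 119. -78.  85.  43.] [(13, 0, 0), (6, 0, 0), (6, 0, 0), (6, 0, 0), (6, 0, 0), (6, 0, 0), (5, 0, 0), (5, 0, 0), (6, 0, 0), (8, 0, 0), (10, 0, 0), (12, 0, 0), (14, 0, 0), (15, 0, 0), (12, 0, 0), (9, 0, 0), (9, 0, 0)]
   down [ 18.  34.  49. 118. -86.  86.  53.] 0.0 0.0
45 [ 22.  28.  45. 108. -71.  95.  48.] [(13, 0, 0), (6, 0, 0), (6, 0, 0), (6, 0, 0), (6, 0, 0), (5, 0, 0), (5, 0, 0), (7, 0, 0), (9, 0, 0), (10, 0, 0), (12, 0, 0), (13, 0, 0), (13, 0, 0), (11, 0, 0), (9, 0, 0), (8, 0, 0), (8, 0, 0)]
   down [ 26.  38.  41. 107. -76.  93.  55.] 0.0 0.0
60 [ 28.  34.  38.  97. -64. 104.  52.] [(13, 0, 0), (7, 0, 0), (6, 0, 0), (6, 0, 0), (6, 0, 0), (5, 0, 0), (7, 0, 0), (9, 0, 0), (11, 0, 0), (12, 0, 0), (13, 0, 0), (13, 0, 0), (11, 0, 0), (9, 0, 0), (8, 0, 0), (8, 0, 0), (7, 0, 0)]
   down [ 30.  43.  35.  96. -67. 100.  58.] 0.0 0.0
90 [ 35.  43.  22.  77. -46. 116.  59.] [(13, 0, 0), (7, 0, 0), (7, 0, 0), (6, 0, 0), (6, 0, 0), (8, 0, 0), (10, 0, 0), (12, 0, 0), (13, 0, 0), (14, 0, 0), (13, 0, 0), (11, 0, 0), (9, 0, 0), (8, 0, 0), (8, 0, 0), (7, 0, 0), (10, 0, 0)]
   down [ 36.  51.  20.  75. -47. 111.  63.] 0.0 0.0
```

carry_out:
  motion:
    - {"translation":[0,0,0],"rot":[0,0,0],"hand":130}
    - {"translation":[0,0,0],"rot":[0,0,0],"hand":255}
    - {"translation":[0,0,0],"rot":[0,0,0],"hand":255}
    - {"translation":[0,0,0],"rot":[0,0,0],"hand":255}
    - {"translation":[0,0,0],"rot":[0,0,0],"hand":255}
  newtons: 30

```text
time: 12.55
tool_pos: [0.5478, -0.0053, 0.0194]
eef_rot: [179.9, 30.3, 14.9]
force: [-0.4, -0.4, -0.0]
opening: 0.0559
finger_force: 30.0
```

carry_out:
  motion:
    - {"translation":[0,0,1],"rot":[0,0,0],"hand":255}
    - {"translation":[0,0,2],"rot":[0,0,0],"hand":255}
    - {"translation":[0,0,4],"rot":[0,0,0],"hand":255}
    - {"translation":[0,0,4],"rot":[0,0,0],"hand":255}
    - {"translation":[0,0,4],"rot":[0,0,0],"hand":255}

```text
time: 13.05
tool_pos: [0.5476, -0.0052, 0.1724]
eef_rot: [179.9, 30.2, 14.9]
force: [-0.3, -0.6, -1.7]
opening: 0.0563
finger_force: 30.0
```

```bash
python3 log.py; python3 - <<'E'
from go import *
s=monitor.get_state(); R0=Ro.from_euler("xyz",s["eef_rot"],degrees=True); P=s["tool_pos"]; N=20
G0=np.array([.5575,-.0034,.186]); G1=np.array([.488,-.306,.18]); R=pose(15,30); T=G0+R.apply([0,0,.019])
for k in range(1,N+1):
    t=k/N; R2=pose(15+35*t,30-90*t); T2=G0*(1-t)+G1*t+R2.apply([0,0,.019])
    print(np.round((T2-T)*100,1),np.round((R2*R.inv()).as_rotvec(),3)); R,T=R2,T2
E
```

```text
13.05 [-27.7  34.1  33.2  78.3  -7.9 101.3 -69.3] [ 0.5476 -0.0052  0.1724] [179.9  30.2  14.9]
[-0.2 -1.5 -0.1] [ 0.021 -0.076  0.031]
[-0.2 -1.5 -0.1] [ 0.024 -0.075  0.031]
[-0.2 -1.5 -0.1] [ 0.026 -0.074  0.031]
[-0.2 -1.5 -0.1] [ 0.028 -0.073  0.031]
[-0.2 -1.5 -0.1] [ 0.031 -0.072  0.031]
[-0.2 -1.5 -0. ] [ 0.033 -0.071  0.031]
[-0.2 -1.4 -0. ] [ 0.035 -0.07   0.031]
[-0.2 -1.4 -0. ] [ 0.037 -0.069  0.031]
[-0.2 -1.4 -0. ] [ 0.039 -0.068  0.031]
[-0.2 -1.4  0. ] [ 0.041 -0.067  0.031]
[-0.2 -1.4  0. ] [ 0.043 -0.066  0.031]
[-0.2 -1.4  0. ] [ 0.045 -0.064  0.031]
[-0.3 -1.4  0. ] [ 0.047 -0.063  0.031]
[-0.3 -1.4  0. ] [ 0.049 -0.061  0.031]
[-0.3 -1.4  0.1] [ 0.051 -0.06   0.031]
[-0.3 -1.4  0.1] [ 0.053 -0.058  0.031]
[-0.3 -1.4  0.1] [ 0.054 -0.057  0.031]
[-0.3 -1.4  0.1] [ 0.056 -0.055  0.031]
[-0.3 -1.4  0.1] [ 0.058 -0.053  0.031]
[-0.3 -1.4  0.1] [ 0.059 -0.051  0.031]
```

carry_out:
  motion:
    - {"translation":[-0.2,-1.5,-0.1],"rot":[0.021,-0.076,0.031],"hand":255}
    - {"translation":[-0.2,-1.5,-0.1],"rot":[0.024,-0.075,0.031],"hand":255}
    - {"translation":[-0.2,-1.5,-0.1],"rot":[0.026,-0.074,0.031],"hand":255}
    - {"translation":[-0.2,-1.5,-0.1],"rot":[0.028,-0.073,0.031],"hand":255}
    - {"translation":[-0.2,-1.5,-0.1],"rot":[0.031,-0.072,0.031],"hand":255}

```text
time: 13.55
tool_pos: [0.5375, -0.0806, 0.1661]
eef_rot: [179.9, 7.5, 23.9]
force: [0.0, -0.2, -2.9]
opening: 0.056
finger_force: 30.0
```

carry_out:
  motion:
    - {"translation":[-0.2,-1.5,0],"rot":[0.033,-0.071,0.031],"hand":255}
    - {"translation":[-0.2,-1.4,0],"rot":[0.035,-0.07,0.031],"hand":255}
    - {"translation":[-0.2,-1.4,0],"rot":[0.037,-0.069,0.031],"hand":255}
    - {"translation":[-0.2,-1.4,0],"rot":[0.039,-0.068,0.031],"hand":255}
    - {"translation":[-0.2,-1.4,0],"rot":[0.041,-0.067,0.031],"hand":255}

```text
time: 14.05
tool_pos: [0.527, -0.1518, 0.1661]
eef_rot: [179.9, -14.9, 32.8]
force: [-0.4, -0.4, -2.1]
opening: 0.056
finger_force: 30.0
```

```bash
python3 log.py; python3 - <<'E'
from go import *
T=np.array([.488,-.306,.18]);R=pose(32.5,-15); G=np.array([.5575,-.0034,.186])*.5+T*.5
delta(G+R.apply([0,0,.019]),R)
E
```

```text
14.05 [-17.7   0.9  39.8 111.7 -14.7  59.7 -28.7] [ 0.527  -0.1518  0.1661] [179.9 -14.9  32.8]
t 14.05 d cm [-0.01 -0.03 -0.14] rot [ 0.002  0.    -0.004] rows 0.0
```

carry_out:
  motion:
    - {"translation":[-0.2,-1.4,0],"rot":[0.043,-0.066,0.031],"hand":255}
    - {"translation":[-0.2,-1.4,0],"rot":[0.045,-0.064,0.031],"hand":255}
    - {"translation":[-0.3,-1.4,0],"rot":[0.047,-0.063,0.031],"hand":255}
    - {"translation":[-0.3,-1.4,0],"rot":[0.049,-0.061,0.031],"hand":255}
    - {"translation":[-0.3,-1.4,0.1],"rot":[0.051,-0.06,0.031],"hand":255}

```text
time: 14.55
tool_pos: [0.5141, -0.2217, 0.1676]
eef_rot: [179.6, -37.5, 41.9]
force: [-0.7, -0.3, -3.6]
opening: 0.056
finger_force: 30.0
```

carry_out:
  motion:
    - {"translation":[-0.3,-1.4,0.1],"rot":[0.053,-0.058,0.031],"hand":255}
    - {"translation":[-0.3,-1.4,0.1],"rot":[0.054,-0.057,0.031],"hand":255}
    - {"translation":[-0.3,-1.4,0.1],"rot":[0.056,-0.055,0.031],"hand":255}
    - {"translation":[-0.3,-1.4,0.1],"rot":[0.058,-0.053,0.031],"hand":255}
    - {"translation":[-0.3,-1.4,0.1],"rot":[0.059,-0.051,0.031],"hand":255}

```text
time: 15.05
tool_pos: [0.499, -0.2922, 0.1717]
eef_rot: [179.2, -59.8, 51.1]
force: [1.6, 0.9, -2.7]
opening: 0.0555
finger_force: 30.0
```

carry_out:
  motion:
    - {"translation":[0,0,0],"rot":[0,0,0],"hand":255}

```text
time: 15.15
tool_pos: [0.4972, -0.2947, 0.1676]
eef_rot: [179.9, -59.4, 50.1]
force: [-0.7, -0.6, -3.0]
opening: 0.0555
finger_force: 30.0
```

```bash
python3 log.py; python3 - <<'E'
from go import *
R=pose(50,-60); delta(np.array([.488,-.306,.18])+R.apply([0,0,.019]),R)
for n in("scene","top"):
    p,d,m=grab(n); cv2.imwrite(f"pics/{n}4.png",p[...,::-1]); np.savez(f"{n}40.npz",p=p,d=d,**m)
    K=m["camera_matrix"]; c=m["R"]@[.49,-.30,.15]+m["t"]; c=K@c; print(n,c[:2]/c[2])
    if n=="scene": cv2.imwrite("pics/s4c.png",cv2.resize(p[150:330,90:290,::-1],None,fx=3,fy=3))
E
```

```text
15.15 [ 24.   32.9  44.2 102.9 -69.7  99.4  50. ] [ 0.4972 -0.2947  0.1676] [179.9 -59.4  50.1]
t 15.15 d cm [0.14 0.13 0.29] rot [ 0.008 -0.005 -0.001] rows 0.1
scene [173.20048119 215.11036468]
top [398.60331019 202.67992176]
```

View pics/s4c.png

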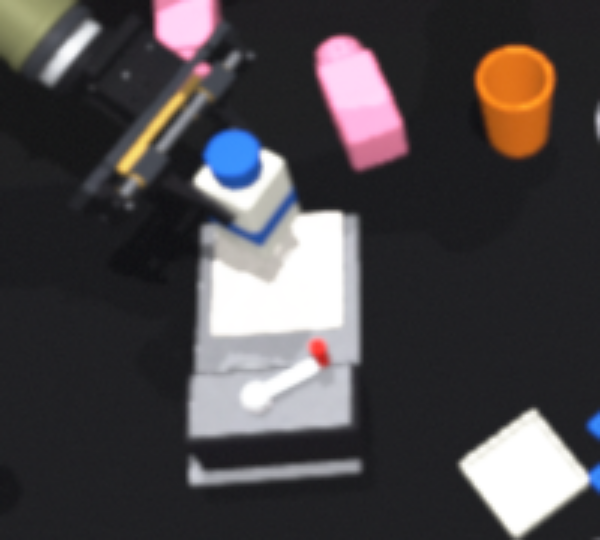

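The scene crop shows the blue bottle upright in the gripper over the stage, cap at crop (232,157), lever and bystanders untouched.

```bash
python3 - <<'E'
from mm import *
for n in("top4","scene4"):
    p,d,m=load(n); W=cloud(d,m); h=cv2.cvtColor(p,cv2.COLOR_RGB2HSV); H,S,V=[h[...,i].astype(int) for i in range(3)]; X,Y,Z=[W[...,i] for i in range(3)]
    c=(H>100)&(H<125)&(S>120)&(V>80)&(Y<-.2)&(Z>.17)&(X>.35)&(X<.6); c=comp(c); zt=np.percentile(Z[c],90); t=c&(Z>zt-.008); print(n,c.sum(),"ztop",zt.round(4),rect(t,m,zt),1000*np.median(W[t],0))
E
```

```text
top4 292 ztop 0.2313 (array([ 489.7, -299.1]), array([37.7, 42.9]), 44.2, 272) [ 491.05428435 -299.59066962  228.68981863]
scene4 289 ztop 0.2307 (array([ 495.7, -301.8]), array([41.6, 44. ]), 85.2, 220) [ 493.86994108 -301.54725139  228.32122819]
```

carry_out:
  motion:
    - {"translation":[0.3,0.2,0],"rot":[0.004,-0.003,0],"hand":255}
    - {"translation":[0,0,-3],"rot":[0,0,0],"hand":255}
    - {"translation":[0,0,-3],"rot":[0,0,0],"hand":255}
    - {"translation":[0,0,-1.5],"rot":[0,0,0],"hand":255}
    - {"translation":[0,0,-0.4],"rot":[0,0,0],"hand":255}

```text
time: 15.75
tool_pos: [0.5031, -0.2873, 0.0909]
eef_rot: [179.6, -59.9, 50.7]
force: [-0.6, 0.2, -2.6]
opening: 0.0557
finger_force: 30.0
```

carry_out:
  motion:
    - {"translation":[0,0,0],"rot":[0,0,0],"hand":255}
    - {"translation":[0,0,0],"rot":[0,0,0],"hand":255}

```text
time: 15.95
tool_pos: [0.5033, -0.2894, 0.0929]
eef_rot: [179.2, -59.9, 51.0]
force: [1.0, -0.2, -1.8]
opening: 0.0558
finger_force: 30.0
```

```bash
python3 log.py
```

```text
15.95 [ 25.7  39.7  41.3 104.2 -73.1  97.   56.9] [ 0.5033 -0.2894  0.0929] [179.2 -59.9  51. ]
```

carry_out:
  motion:
    - {"translation":[-0.2,-0.2,-0.4],"rot":[0,0,0],"hand":255}
    - {"translation":[0,0,-0.3],"rot":[0,0,0],"hand":255}
    - {"translation":[0,0,-0.2],"rot":[0,0,0],"hand":255}
    - {"translation":[0,0,0],"rot":[0,0,0],"hand":255}

```text
time: 16.35
tool_pos: [0.5005, -0.291, 0.082]
eef_rot: [179.5, -59.9, 50.7]
force: [0.5, 0.3, -2.3]
opening: 0.0558
finger_force: 30.0
```

carry_out:
  motion:
    - {"translation":[0,0,-0.15],"rot":[0,0,0],"hand":255}
    - {"translation":[0,0,0],"rot":[0,0,0],"hand":255}

```text
time: 16.55
tool_pos: [0.5006, -0.291, 0.0806]
eef_rot: [179.5, -59.9, 50.7]
force: [0.8, 0.1, -1.6]
opening: 0.0557
finger_force: 30.0
```

carry_out:
  motion:
    - {"translation":[0,0,-0.15],"rot":[0,0,0],"hand":255}
    - {"translation":[0,0,0],"rot":[0,0,0],"hand":255}

```text
time: 16.75
tool_pos: [0.5007, -0.2911, 0.0803]
eef_rot: [179.4, -60.0, 50.8]
force: [-2.1, -0.3, 3.2]
opening: 0.0561
finger_force: 30.0
```

carry_out:
  motion:
    - {"translation":[0,0,0],"rot":[0,0,0],"hand":60}
    - {"translation":[0,0,0],"rot":[0,0,0],"hand":0}
    - {"translation":[0,0,0],"rot":[0,0,0],"hand":0}
    - {"translation":[0,0,0],"rot":[0,0,0],"hand":0}

```text
time: 17.15
tool_pos: [0.5007, -0.291, 0.0793]
eef_rot: [179.4, -59.9, 50.8]
force: [-0.8, -0.1, 0.2]
opening: 0.0797
finger_force: 0.0
```

carry_out:
  motion:
    - {"translation":[-0.55,-0.66,0.5],"rot":[0,0,0],"hand":0}
    - {"translation":[-1.1,-1.3,1],"rot":[0,0,0],"hand":0}
    - {"translation":[-1.6,-2,1.5],"rot":[0,0,0],"hand":0}
    - {"translation":[-1.6,-2,1.5],"rot":[0,0,0],"hand":0}
    - {"translation":[-1.6,-2,1.5],"rot":[0,0,0],"hand":0}

```text
time: 17.65
tool_pos: [0.4343, -0.3728, 0.1408]
eef_rot: [179.4, -59.8, 50.7]
force: [-0.2, -0.3, 0.2]
opening: 0.0868
finger_force: 0.0
```

```bash
python3 log.py; cat > chk.py <<'E'
from mm import *
import sys
n=sys.argv[1]; p,d,m=grab(n); np.savez("chk0.npz",p=p,d=d,**m); W=cloud(d,m); h=cv2.cvtColor(p,cv2.COLOR_RGB2HSV); H,S,V=[h[...,i].astype(int) for i in range(3)]; X,Y,Z=[W[...,i] for i in range(3)]
c=(H>100)&(H<125)&(S>120)&(V>80)&(Z>.1)&(Z<.16)&(X>.35)&(X<.65); c=comp(c); zt=np.percentile(Z[c],90); t=c&(Z>zt-.008); print("blue cap",c.sum(),"ztop",zt.round(4),rect(t,m,zt),1000*np.median(W[t],0))
b=(d>0)&(abs(Z-(zt-.028))<.007)&(np.hypot(X-np.median(X[t]),Y-np.median(Y[t]))<.045)&(S<90); print("body",rect(b,m,zt-.028))
E
python3 chk.py top; cp chk0.npz chkA0.npz
```

```text
17.65 [ 34.3  40.8  44.4  96.5 -68.  106.4  56.9] [ 0.4343 -0.3728  0.1408] [179.4 -59.8  50.7]
blue cap 215 ztop 0.1429 (array([ 491.7, -295.7]), array([37.1, 39.4]), 0.2, 211) [ 493.36464408 -297.38149884  139.66570927]
body (array([ 494. , -296.5]), array([55.3, 55.4]), 50.3, 186)
```

```bash
python3 - <<'E'
from go import *
import kin; kin.C=np.load("C.npy")
s=monitor.get_state(); q=np.array(s["joints"]); P=s["tool_pos"]+[0,0,.08]; R=pose(50.7,-60); N=14
for k in range(0,N+1):
    t=k/N; R2=pose(50.7-56.7*t,-60+60*t); P2=(s["tool_pos"]+[0,0,.08])*(1-t)+np.array([.602,-.257,.22])*t
    qn,pe,oe=ik(P2,R2,q); print(np.round((P2-P)*100,1),np.round((R2*R.inv()).as_rotvec(),3),np.abs(qn-q).max().round(),round(pe),round(oe)); R,P,q=R2,P2,qn
print(np.round(q))
E
```

```text
[0. 0. 0.] [0. 0. 0.] 7.0 0 0
[ 1.2  0.9 -0. ] [-0.056  0.049 -0.071] 6.0 0 0
[ 1.2  0.9 -0. ] [-0.053  0.053 -0.071] 7.0 0 0
[ 1.2  0.9 -0. ] [-0.049  0.057 -0.071] 7.0 0 0
[ 1.2  0.9 -0. ] [-0.045  0.06  -0.071] 8.0 0 0
[ 1.2  0.9 -0. ] [-0.04   0.063 -0.071] 9.0 0 0
[ 1.2  0.9 -0. ] [-0.036  0.066 -0.071] 11.0 0 0
[ 1.2  0.9 -0. ] [-0.031  0.068 -0.071] 11.0 0 0
[ 1.2  0.9 -0. ] [-0.026  0.07  -0.071] 11.0 0 0
[ 1.2  0.9 -0. ] [-0.021  0.072 -0.071] 10.0 0 0
[ 1.2  0.9 -0. ] [-0.016  0.073 -0.071] 9.0 0 0
[ 1.2  0.9 -0. ] [-0.011  0.074 -0.071] 7.0 0 0
[ 1.2  0.9 -0. ] [-0.005  0.075 -0.071] 6.0 0 0
[ 1.2  0.9 -0. ] [-0.     0.075 -0.071] 5.0 0 0
[ 1.2  0.9 -0. ] [ 0.005  0.075 -0.071] 5.0 0 0
[-20.  29.  58.  83. -24.  81. -58.]
```

carry_out:
  motion:
    - {"translation":[0,0,4],"rot":[0,0,0],"hand":0}
    - {"translation":[0,0,4],"rot":[0,0,0],"hand":255}
    - {"translation":[1.2,0.9,0],"rot":[-0.056,0.049,-0.071],"hand":255}
    - {"translation":[1.2,0.9,0],"rot":[-0.053,0.053,-0.071],"hand":255}
    - {"translation":[1.2,0.9,0],"rot":[-0.049,0.057,-0.071],"hand":255}

```text
time: 18.2
tool_pos: [0.4708, -0.3458, 0.2201]
eef_rot: [179.3, -46.9, 38.2]
force: [-0.3, 0.6, 0.6]
opening: 0.0627
finger_force: 0.0
```

carry_out:
  motion:
    - {"translation":[1.2,0.9,0],"rot":[-0.045,0.06,-0.071],"hand":255}
    - {"translation":[1.2,0.9,0],"rot":[-0.04,0.063,-0.071],"hand":255}
    - {"translation":[1.2,0.9,0],"rot":[-0.036,0.066,-0.071],"hand":255}
    - {"translation":[1.2,0.9,0],"rot":[-0.031,0.068,-0.071],"hand":255}
    - {"translation":[1.2,0.9,0],"rot":[-0.026,0.07,-0.071],"hand":255}

```text
time: 18.7
tool_pos: [0.5314, -0.3, 0.2209]
eef_rot: [179.3, -25.6, 17.9]
force: [-0.7, -0.3, -0.1]
opening: 0.0228
finger_force: 0.0
```

carry_out:
  motion:
    - {"translation":[1.2,0.9,0],"rot":[-0.021,0.072,-0.071],"hand":255}
    - {"translation":[1.2,0.9,0],"rot":[-0.016,0.073,-0.071],"hand":255}
    - {"translation":[1.2,0.9,0],"rot":[-0.011,0.074,-0.071],"hand":255}
    - {"translation":[1.2,0.9,0],"rot":[-0.005,0.075,-0.071],"hand":255}
    - {"translation":[1.2,0.9,0],"rot":[0,0.075,-0.071],"hand":255}

```text
time: 19.2
tool_pos: [0.5921, -0.2541, 0.2207]
eef_rot: [179.3, -4.0, -2.3]
force: [-0.1, -0.4, 0.1]
opening: 0.0005
finger_force: 0.0
```

carry_out:
  motion:
    - {"translation":[1.2,0.9,0],"rot":[0.005,0.075,-0.071],"hand":255}
    - {"translation":[0,0,0],"rot":[0,0,0],"hand":255}
    - {"translation":[0,0,0],"rot":[0,0,0],"hand":255}
    - {"translation":[0,0,0],"rot":[0,0,0],"hand":255}

```text
time: 19.6
tool_pos: [0.6025, -0.2471, 0.2201]
eef_rot: [179.3, 0.1, -6.3]
force: [-0.0, -1.0, -0.6]
opening: 0.0006
finger_force: 0.0
```

```bash
python3 log.py; python3 - <<'E'
from go import *
delta([.602,-.257,.118],pose(-6,0))
p,d,m=grab("wrist"); W=cloud(d,m); np.savez("w50.npz",p=p,d=d,**m); h=cv2.cvtColor(p,cv2.COLOR_RGB2HSV); H,S_,V=[h[...,i].astype(int) for i in range(3)]
lp=((H<8)|(H>172))&(S_>130)&(V>80)&(d>0)&(W[...,2]>.1)&(W[...,2]<.15)&(W[...,1]<-.2)
if lp.sum(): lp=comp(lp); t=lp&(W[...,2]>.129); print(lp.sum(),rect(t,m,.134),1000*np.median(W[t],0))
E
```

```text
19.6 [-21.1  26.   55.6  84.9 -20.8  80.2 -61.1] [ 0.6025 -0.2471  0.2201] [ 1.793e+02  1.000e-01 -6.300e+00]
t 19.6 d cm [ -0.05  -0.99 -10.21] rot [ 0.013 -0.004  0.006] rows 2.1
246 (array([ 633.8, -258.9]), array([12.5, 12.6]), 83.8, 206) [ 633.79839262 -258.93819858  133.4637348 ]
```

carry_out:
  motion:
    - {"translation":[0,-1,-2],"rot":[0.013,-0.004,0.006],"hand":255}
    - {"translation":[0,0,-3.5],"rot":[0,0,0],"hand":255}
    - {"translation":[0,0,-3],"rot":[0,0,0],"hand":255}
    - {"translation":[0,0,-1.7],"rot":[0,0,0],"hand":255}
    - {"translation":[0,0,0],"rot":[0,0,0],"hand":255}

```text
time: 20.15
tool_pos: [0.6022, -0.2543, 0.1157]
eef_rot: [-179.9, 0.2, -5.9]
force: [-0.0, -0.2, 0.1]
opening: 0.0006
finger_force: 0.0
```

carry_out:
  motion:
    - {"translation":[1,0,0],"rot":[0,0,0],"hand":255}
    - {"translation":[1,0,0],"rot":[0,0,0],"hand":255}
    - {"translation":[1,0,0],"rot":[0,0,0],"hand":255}
    - {"translation":[1,0,0],"rot":[0,0,0],"hand":255}

```text
time: 20.55
tool_pos: [0.6456, -0.2544, 0.1182]
eef_rot: [-180.0, -0.0, -5.7]
force: [-1.6, 0.5, 1.5]
opening: 0.0003
finger_force: 1.1
```

carry_out:
  motion:
    - {"translation":[1,-0.2,0],"rot":[0,0,0],"hand":255}
    - {"translation":[0.8,-0.2,0],"rot":[0,0,0],"hand":255}
    - {"translation":[0,0,0],"rot":[0,0,0],"hand":255}
    - {"translation":[0,0,0],"rot":[0,0,0],"hand":255}

```text
time: 20.95
tool_pos: [0.6619, -0.259, 0.1171]
eef_rot: [-180.0, 0.1, -5.8]
force: [-2.7, 0.8, 0.7]
opening: 0.0004
finger_force: 1.2
```

carry_out:
  motion:
    - {"translation":[0.4,0,0],"rot":[0,0,0],"hand":255}
    - {"translation":[0,0,0],"rot":[0,0,0],"hand":255}

```text
time: 21.15
tool_pos: [0.6654, -0.2599, 0.1171]
eef_rot: [180.0, 0.1, -5.9]
force: [-3.3, -1.5, -0.1]
opening: 0.0003
finger_force: 2.0
```

carry_out:
  motion:
    - {"translation":[0.3,0,0],"rot":[0,0,0],"hand":255}
    - {"translation":[0,0,0],"rot":[0,0,0],"hand":255}

```text
time: 21.35
tool_pos: [0.6678, -0.2608, 0.1171]
eef_rot: [179.9, 0.1, -5.9]
force: [-5.0, -2.7, -0.3]
opening: 0.0007
finger_force: 2.7
```

carry_out:
  motion:
    - {"translation":[0.2,0,0],"rot":[0,0,0],"hand":255}
    - {"translation":[0,0,0],"rot":[0,0,0],"hand":255}

```text
time: 21.55
tool_pos: [0.6694, -0.2615, 0.1172]
eef_rot: [179.9, 0.1, -5.9]
force: [-5.2, -4.3, 0.1]
opening: 0.0006
finger_force: 3.1
```

```bash
cat > post.py <<'E'
from mm import *
for n in("wrist","top"):
    p,d,m=grab(n); W=cloud(d,m); h=cv2.cvtColor(p,cv2.COLOR_RGB2HSV); H,S_,V=[h[...,i].astype(int) for i in range(3)]
    lp=((H<8)|(H>172))&(S_>130)&(V>80)&(d>0)&(W[...,2]>.1)&(W[...,2]<.15)&(W[...,1]<-.2)&(W[...,0]>.55)
    if lp.sum()>5:
        lp=comp(lp); t=lp&(W[...,2]>.128); c=1000*np.median(W[t],0); v=c[:2]-[653.5,-316.2]; a=np.degrees(np.arctan2(v[1],v[0])); print(n,lp.sum(),rect(t,m,.134)[:2],c.round(1),"r",np.hypot(*v).round(1),"angle",a.round(1),"lever",np.radians(109.6-a).round(3))
    else: print(n,lp.sum())
E
python3 post.py
```

```text
wrist 886 (array([ 686.5, -264. ]), array([13.1, 15.3])) [ 686.4 -264.1  133.4] r 61.7 angle 57.7 lever 0.906
top 0
```

The post measured at (686,-264) mm gives a lever angle of 0.906 with the force risen past the spring's: it's on the stop. Now let it spring back.

carry_out:
  motion:
    - {"translation":[-1.5,0,0],"rot":[0,0,0],"hand":255}
    - {"translation":[-2,0,0],"rot":[0,0,0],"hand":255}
    - {"translation":[-2,0,0],"rot":[0,0,0],"hand":255}
    - {"translation":[-1.5,0,0],"rot":[0,0,0],"hand":255}
    - {"translation":[0,0,3],"rot":[0,0,0],"hand":255}

```text
time: 22.15
tool_pos: [0.598, -0.257, 0.1441]
eef_rot: [-179.8, 0.3, -5.9]
force: [0.5, -0.4, -0.2]
opening: 0.0008
finger_force: 0.0
```

carry_out:
  motion:
    - {"translation":[0,0,5],"rot":[0,0,0],"hand":0}
    - {"translation":[-1,-0.4,3],"rot":[0,0,-0.1],"hand":0}
    - {"translation":[-3,-1,0],"rot":[0,0,-0.12],"hand":0}
    - {"translation":[-3.5,-1.2,0],"rot":[0,0,-0.12],"hand":0}
    - {"translation":[-3,-1,0],"rot":[0,0,-0.12],"hand":0}

```text
time: 22.65
tool_pos: [0.496, -0.2952, 0.228]
eef_rot: [-179.9, -0.1, -32.4]
force: [-0.3, -0.3, -0.4]
opening: 0.0329
finger_force: 0.0
```

carry_out:
  motion:
    - {"translation":[0,0,0],"rot":[0,0,-0.13],"hand":0}
    - {"translation":[0,0,0],"rot":[0,0,0],"hand":0}
    - {"translation":[0,0,0],"rot":[0,0,0],"hand":0}
    - {"translation":[0,0,0],"rot":[0,0,0],"hand":0}

```text
time: 23.05
tool_pos: [0.4975, -0.2939, 0.2274]
eef_rot: [-179.9, -0.0, -39.4]
force: [-0.2, 0.6, -0.5]
opening: 0.0646
finger_force: 0.0
```

```bash
python3 log.py; python3 post.py; python3 chk.py wrist; python3 - <<'E'
from go import *
delta([.4945,-.297,.0806],pose(-39.7,0))
E
```

```text
23.05 [-27.4  17.1  67.   95.2 -16.1  78.4 -87.5] [ 0.4975 -0.2939  0.2274] [-179.9   -0.   -39.4]
wrist 408 (array([ 631.5, -260.4]), array([14.7, 12.2])) [ 631.9 -260.2  133.4] r 60.0 angle 111.0 lever -0.025
top 31 (array([ 631.5, -258.2]), array([10. , 10.6])) [ 631.4 -258.7  134.2] r 61.6 angle 111.0 lever -0.025
blue cap 1216 ztop 0.1405 (array([ 490.3, -293.4]), array([41.3, 28.6]), 52.6, 1216) [ 490.63813615 -293.0900969   139.69224021]
body (array([ 496.6, -298.2]), array([55. , 53.9]), 50.5, 1248)
t 23.2 d cm [ -0.22  -0.26 -14.66] rot [-0.     0.    -0.004] rows 2.9
```

carry_out:
  motion:
    - {"translation":[-0.1,-0.4,0],"rot":[0,0,-0.004],"hand":0}
    - {"translation":[0,0,-2.5],"rot":[0,0,0],"hand":0}
    - {"translation":[0,0,-3],"rot":[0,0,0],"hand":0}
    - {"translation":[0,0,0],"rot":[0,0,0],"hand":0}
    - {"translation":[0,0,0],"rot":[0,0,0],"hand":0}

```text
time: 23.7
tool_pos: [0.4949, -0.2991, 0.1726]
eef_rot: [180.0, 0.0, -39.9]
force: [0.3, -0.2, 0.6]
opening: 0.0869
finger_force: 0.0
```

carry_out:
  motion:
    - {"translation":[0,0,-3],"rot":[0,0,0],"hand":0}
    - {"translation":[0,0,-3],"rot":[0,0,0],"hand":0}
    - {"translation":[0,0,-2.4],"rot":[0,0,0],"hand":0}
    - {"translation":[0,0,-0.8],"rot":[0,0,0],"hand":0}
    - {"translation":[0,0,0],"rot":[0,0,0],"hand":0}

```text
time: 24.2
tool_pos: [0.4954, -0.299, 0.0808]
eef_rot: [-180.0, 0.0, -39.8]
force: [0.3, -1.3, 0.9]
opening: 0.0871
finger_force: 0.0
```

carry_out:
  motion:
    - {"translation":[0,0,0],"rot":[0,0,0],"hand":0}
    - {"translation":[0,0,0],"rot":[0,0,0],"hand":0}

```text
time: 24.4
tool_pos: [0.4963, -0.2995, 0.0821]
eef_rot: [-179.9, -0.1, -39.8]
force: [-0.3, -0.4, 0.7]
opening: 0.0873
finger_force: 0.0
```

carry_out:
  motion:
    - {"translation":[0,0,-0.1],"rot":[0,0,0],"hand":130}
    - {"translation":[0,0,0],"rot":[0,0,0],"hand":255}
    - {"translation":[0,0,0],"rot":[0,0,0],"hand":255}
    - {"translation":[0,0,0],"rot":[0,0,0],"hand":255}
    - {"translation":[0,0,0],"rot":[0,0,0],"hand":255}
  newtons: 30

```text
time: 24.9
tool_pos: [0.4953, -0.2985, 0.0793]
eef_rot: [-179.9, 0.0, -39.8]
force: [0.2, 0.1, 0.2]
opening: 0.0559
finger_force: 30.0
```

carry_out:
  motion:
    - {"translation":[0,0,1],"rot":[0,0,0],"hand":255}
    - {"translation":[0,0,3],"rot":[0,0,0],"hand":255}
    - {"translation":[0,0,4],"rot":[0,0,0],"hand":255}
    - {"translation":[0,0,4],"rot":[0,0,0],"hand":255}
    - {"translation":[0,1,4],"rot":[0,0,0],"hand":255}

```text
time: 25.4
tool_pos: [0.494, -0.2901, 0.2411]
eef_rot: [180.0, 0.0, -40.0]
force: [1.2, 0.7, -2.1]
opening: 0.0557
finger_force: 30.0
```

carry_out:
  motion:
    - {"translation":[0.3,2.5,0],"rot":[0,0,0.05],"hand":255}
    - {"translation":[0.3,4,0],"rot":[0,0,0.05],"hand":255}
    - {"translation":[0.3,4,0],"rot":[0,0,0.05],"hand":255}
    - {"translation":[0.3,4,0],"rot":[0,0,0.05],"hand":255}
    - {"translation":[0.3,4,0],"rot":[0,0,0.05],"hand":255}

```text
time: 25.9
tool_pos: [0.5097, -0.1025, 0.2396]
eef_rot: [-179.9, 0.0, -25.4]
force: [0.8, -0.5, -2.1]
opening: 0.0557
finger_force: 30.0
```

carry_out:
  motion:
    - {"translation":[0.3,4,0],"rot":[0,0,0.05],"hand":255}
    - {"translation":[0.3,4,0],"rot":[0,0,0.05],"hand":255}
    - {"translation":[0.3,4,0],"rot":[0,0,0.05],"hand":255}
    - {"translation":[0.3,4,0],"rot":[0,0,0.05],"hand":255}
    - {"translation":[0.3,4,0],"rot":[0,0,0.05],"hand":255}

```text
time: 26.4
tool_pos: [0.525, 0.0977, 0.2397]
eef_rot: [-179.9, 0.0, -11.1]
force: [0.3, -0.8, -2.4]
opening: 0.0558
finger_force: 30.0
```

carry_out:
  motion:
    - {"translation":[0.3,4,0],"rot":[0,0,0.05],"hand":255}
    - {"translation":[0.3,4,0],"rot":[0,0,0.05],"hand":255}
    - {"translation":[0.3,4,0],"rot":[0,0,0.05],"hand":255}
    - {"translation":[0.3,4,0],"rot":[0,0,0.05],"hand":255}
    - {"translation":[0.3,4,0],"rot":[0,0,0.05],"hand":255}

```text
time: 26.9
tool_pos: [0.54, 0.2985, 0.2391]
eef_rot: [-180.0, 0.0, 3.3]
force: [0.6, 0.3, -1.3]
opening: 0.0556
finger_force: 30.0
```

carry_out:
  motion:
    - {"translation":[0.3,4,0],"rot":[0,0,0.05],"hand":255}
    - {"translation":[0,3,0],"rot":[0,0,0.06],"hand":255}
    - {"translation":[0,0,0],"rot":[0,0,0],"hand":255}
    - {"translation":[0,0,0],"rot":[0,0,0],"hand":255}

```text
time: 27.3
tool_pos: [0.5427, 0.3672, 0.2384]
eef_rot: [179.9, 0.1, 9.5]
force: [0.3, -0.5, -1.4]
opening: 0.056
finger_force: 30.0
```

```bash
python3 log.py; python3 - <<'E'
from go import *
delta([.5445,.371,.0766],pose(9.9,0))
p,d,m=grab("wrist"); cv2.imwrite("pics/w6.png",p[...,::-1]); np.savez("w60.npz",p=p,d=d,**m)
E
```

```text
27.3 [ -67.3   22.    41.2   82.2  -14.4   81.3 -106.4] [0.5427 0.3672 0.2384] [1.799e+02 1.000e-01 9.500e+00]
t 27.3 d cm [  0.18   0.38 -16.18] rot [ 0.002 -0.001  0.006] rows 3.2
```

View pics/w6.png

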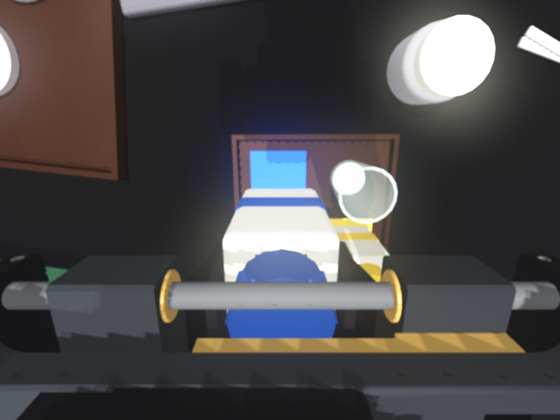

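Wrist view: blue bottle held over the tray, the blue pad's far strip visible at (250–307, 150–190) and centred on the bottle; beaker (365,190) and yellow bottle (360,245) clear.

carry_out:
  motion:
    - {"translation":[0.2,0.4,-2],"rot":[0,0,0.006],"hand":255}
    - {"translation":[0,0,-4],"rot":[0,0,0],"hand":255}
    - {"translation":[0,0,-4],"rot":[0,0,0],"hand":255}
    - {"translation":[0,0,-3],"rot":[0,0,0],"hand":255}
    - {"translation":[0,0,-2],"rot":[0,0,0],"hand":255}

```text
time: 27.85
tool_pos: [0.5445, 0.3677, 0.087]
eef_rot: [179.9, 0.2, 9.6]
force: [-0.5, 0.4, -3.0]
opening: 0.0557
finger_force: 30.0
```

carry_out:
  motion:
    - {"translation":[0,0,-0.4],"rot":[0,0,0],"hand":255}
    - {"translation":[0,0,-0.2],"rot":[0,0,0],"hand":255}
    - {"translation":[0,0,0],"rot":[0,0,0],"hand":255}
    - {"translation":[0,0,0],"rot":[0,0,0],"hand":255}

```text
time: 28.25
tool_pos: [0.5462, 0.3706, 0.0851]
eef_rot: [-179.9, -0.1, 9.8]
force: [0.1, -0.2, -2.1]
opening: 0.0561
finger_force: 30.0
```

carry_out:
  motion:
    - {"translation":[0,0,-0.2],"rot":[0,0,0],"hand":255}
    - {"translation":[0,0,0],"rot":[0,0,0],"hand":255}

```text
time: 28.45
tool_pos: [0.5453, 0.3706, 0.0818]
eef_rot: [-179.9, -0.0, 9.8]
force: [-0.3, 0.6, -1.5]
opening: 0.0557
finger_force: 30.0
```

carry_out:
  motion:
    - {"translation":[0,0,-0.3],"rot":[0,0,0],"hand":255}
    - {"translation":[0,0,-0.1],"rot":[0,0,0],"hand":255}
    - {"translation":[0,0,0],"rot":[0,0,0],"hand":255}

```text
time: 28.75
tool_pos: [0.5449, 0.3702, 0.0769]
eef_rot: [-180.0, 0.0, 9.8]
force: [-0.4, -0.3, -2.3]
opening: 0.0559
finger_force: 30.0
```

carry_out:
  motion:
    - {"translation":[0,0,-0.15],"rot":[0,0,0],"hand":255}
    - {"translation":[0,0,0],"rot":[0,0,0],"hand":255}

```text
time: 28.95
tool_pos: [0.545, 0.3703, 0.0756]
eef_rot: [-180.0, 0.0, 9.8]
force: [-0.3, -0.3, -0.9]
opening: 0.0561
finger_force: 30.0
```

carry_out:
  motion:
    - {"translation":[0,0,-0.1],"rot":[0,0,0],"hand":255}
    - {"translation":[0,0,0],"rot":[0,0,0],"hand":255}

```text
time: 29.15
tool_pos: [0.5453, 0.3704, 0.0754]
eef_rot: [-179.9, 0.0, 9.8]
force: [-0.9, -1.3, 1.9]
opening: 0.056
finger_force: 30.0
```

Contact at the expected height; release with a partial opening and rise.

carry_out:
  motion:
    - {"translation":[0,0,0],"rot":[0,0,0],"hand":60}
    - {"translation":[0,0,0],"rot":[0,0,0],"hand":45}
    - {"translation":[0,0,0],"rot":[0,0,0],"hand":45}

```text
time: 29.45
tool_pos: [0.5454, 0.3704, 0.0749]
eef_rot: [-180.0, -0.0, 9.8]
force: [-0.4, -0.1, 0.2]
opening: 0.0695
finger_force: 0.0
```

carry_out:
  motion:
    - {"translation":[0,0,1],"rot":[0,0,0],"hand":45}
    - {"translation":[0,0,3],"rot":[0,0,0],"hand":45}
    - {"translation":[0,0,4],"rot":[0,0,0],"hand":45}
    - {"translation":[0,0,4],"rot":[0,0,0],"hand":45}
    - {"translation":[0,0,4],"rot":[0,0,0],"hand":45}

```text
time: 29.95
tool_pos: [0.5453, 0.3701, 0.2373]
eef_rot: [-179.9, -0.0, 9.8]
force: [0.5, 1.0, 0.5]
opening: 0.0714
finger_force: 0.0
```

carry_out:
  motion:
    - {"translation":[1.5,-4.5,0],"rot":[0,0,0],"hand":45}
    - {"translation":[1,-4.8,0],"rot":[0,0,0],"hand":45}
    - {"translation":[1,-4.8,0],"rot":[0,0,0],"hand":45}
    - {"translation":[1,-4.8,0],"rot":[0,0,0],"hand":45}
    - {"translation":[1,-4.8,0],"rot":[0,0,0],"hand":45}

```text
time: 30.45
tool_pos: [0.6005, 0.1313, 0.2359]
eef_rot: [-179.9, -0.1, 9.8]
force: [0.0, 1.3, -0.4]
opening: 0.0715
finger_force: 0.0
```

carry_out:
  motion:
    - {"translation":[0,-4.8,0],"rot":[0,0,0],"hand":45}
    - {"translation":[0,-4.8,0],"rot":[0,0,0],"hand":45}
    - {"translation":[0,0,0],"rot":[0,0,0],"hand":45}

```text
time: 30.75
tool_pos: [0.6, 0.0265, 0.2367]
eef_rot: [179.8, -0.1, 9.0]
force: [-0.2, 0.0, 0.9]
opening: 0.0716
finger_force: 0.0
```

```bash
python3 log.py; python3 post.py; python3 - <<'E'
from mm import *
p,d,m=grab("top"); cv2.imwrite("pics/top7.png",p[...,::-1]); W=cloud(d,m); h=cv2.cvtColor(p,cv2.COLOR_RGB2HSV); H,S,V=[h[...,i].astype(int) for i in range(3)]; X,Y,Z=[W[...,i] for i in range(3)]
for n,k in(("yel",(H>20)&(H<35)),("blu",(H>100)&(H<125))):
    c=k&(S>110)&(V>80)&(Y>.15)&(Y<.5)&(Z>.11)&(Z<.15)&(X>.35)&(X<.7)
    if c.sum()>5: c=comp(c); print(n,c.sum(),1000*np.median(W[c],0),rect(c,m,.136)[:2])
b=(d>0)&(Z>.1)&(Z<.116)&(V>90)&(S<80)&(Y>.2)&(Y<.45)&(X>.4)&(X<.65)
for lab in(0,1):
    k=b&((Y<.315) if lab==0 else (Y>.33)); print("body",lab,k.sum(), rect(comp(k),m,.108) if k.sum()>5 else "")
E
```

```text
30.75 [-46.4  15.5  49.8  91.  -11.9  79.  -76.3] [0.6    0.0265 0.2367] [ 1.798e+02 -1.000e-01  9.000e+00]
yel 279 [465.75351876 258.5586137  135.08354953] (array([466. , 257.9]), array([47.2, 40.8]))
blu 279 [541.72597546 366.69301928 134.83741574] (array([540.5, 365.7]), array([48.2, 41.2]))
body 0 253 (array([467.6, 260. ]), array([56.5, 56.2]), 9.1, 187)
body 1 207 (array([542.5, 367.6]), array([55.8, 57.8]), 10.8, 204)
  return _methods._mean(a, axis=axis, dtype=dtype,
  ret = um.true_divide(
Traceback (most recent call last):
  File "post.py", line 6, in <module>
    lp=comp(lp); t=lp&(W[...,2]>.128); c=1000*np.median(W[t],0); v=c[:2]-[653.5,-316.2]; a=np.degrees(np.arctan2(v[1],v[0])); print(n,lp.sum(),rect(t,m,.134)[:2],c.round(1),"r",np.hypot(*v).round(1),"angle",a.round(1),"lever",np.radians(109.6-a).round(3))
                                                                                                                                               ~~~~^^^^^^^^^^
  File "mm.py", line 9, in rect
    r=cv2.minAreaRect(P); return np.round(r[0],1),np.round(r[1],1),round(r[2],1),len(vu)
cv2.error: OpenCV(4.12.0) /io/opencv/modules/imgproc/src/convhull.cpp:143: error: (-215:Assertion failed) total >= 0 && (depth == CV_32F || depth == CV_32S) in function 'convexHull'
```

View pics/top7.png

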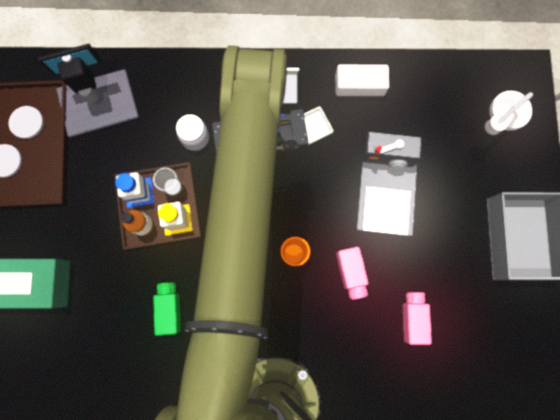

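The top view shows both bottles upright on their pads (blue at (128,184), yellow at (170,214)), within a few mm of centre. The lever is at rest at (378,149), the stage is clear and the bystanders are in place. The robot touches nothing.

```bash
python3 -c "
from plant import close_job
print(close_job())"
```

```text
the job is handed in; nothing more can be done
None
```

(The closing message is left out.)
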